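Stow the squeeze bottles in the lift-up laundry cupboard

ROBOT

A 7-joint arm with a two-finger parallel gripper is mounted at the origin on the work surface. World frame = base frame: x ahead of the robot, y to its left, z up, the work surface at z = 0. Lengths are in m, angles in degrees, forces in N, time in s.
With the tool pointing down it reaches from about 0.425 to 0.95 m from the base axis. Payload 4.7 kg.
Tool frame: the origin (TCP) lies at the very end of the fingers, on their centre line; the grasp point (between the pads) lies r.grip_depth behind it (r.grip_depth is the distance from the TCP to the grasp point, in m); z points along the fingers, y is the line along which they close (so a half turn about z gives the same grasp; the last joint's range is limited). The gripper opens to 85 mm and grips with 20 to 120 N. Pads are 22 mm wide; open, the fingers measure 114 mm over their backs; the gripper's body (76 mm by 85 mm) begins 54 mm behind the grasp point. The pads swing forward as they close: fully open they stand 13 mm farther back than shut.
Start: joints at [-64.968, 26.849, -2.785, 87.806, 1.381, 65.374, -4.715], TCP at [0.303, 0.603, 0.211] pointing down, gripper open.
Joint ranges: [-148.3, 148.3], [-19.14, 114.17], [-79.39, 73.82], [5.75, 140.21], [-59.74, 239.74], [12.07, 113.84], [-152.46, 152.46]. Speed limits (degrees/s): [147.25, 147.25, 180, 180, 180, 180, 180].

INTERFACE

Orientations are given as [roll, pitch, yaw] about the fixed x, y, z axes, in that order (R = Rz(yaw) Ry(pitch) Rx(roll)).
In Python, from plant import r, viewer gives the robot as it stands.
- The arm moves only by the shell command python3 -m inch 'ROWS' [OPENING] [FORCE]. ROWS is JSON, a list of rows, each an object of numbers: "dx", "dy", "dz": the shift along the tool's x, y, z each as a share of 20 mm, from -1 to 1; "ax", "ay", "az": the turn, a rotation vector about the tool's x, y, z each as a share of 8 degrees, from -1 to 1. A call has 1 to 5 rows; each row shifts and turns the commanded pose from where the row before left it, along the tool's axes as they then stand; what a row does not reach is not made up. A row lasts 1/8 s, in which the tool goes at most 62.5 mm and 10.7 degrees, less where a joint would pass 70% of its speed; a pose out of reach is approached as far as the arm can. A call with a number of a shift or a turn outside -1 to 1 is refused whole. A call with a gripper value outside its range is refused whole. OPENING is the opening, from 0 (shut) to 1 (fully open), set as the call begins (- or left out, the last holds). The fingers move at their own pace and stop on an object; FORCE is the grip in N (left out, the last holds). Time passes only in rows, so rows that do not move let the fingers close. It gives the time, the measured TCP pose, the force, the opening and the grip force at its end, in the units of the state.
- r.state(): the state, without advancing time (a new reading comes with each control period).
- viewer.get_image(name): name is "scene" or "top"; returns (picture, depth): 420x560x3 uint8, red, green, blue; 420x560 float32, m along the optical axis (not along the pixel's ray), 0 where there is no reading.
- viewer.camera_info(name): a dict with "camera_matrix" (3x3 intrinsics, pixels), "camera_from_world" (4x4, takes a point from world to camera coordinates). Camera axes: x right, y down, z forward; pixel columns grow to the right and rows downward; lengths in m; the calibration is good to about 2 mm. A picture is of the moment at which its call begins. camera_info takes no time and is no camera call.
- r.finish_job(): hands the job in; it is judged then, once.
The state is a dict: "time_s": time; "joint_positions": joint angles; "joint_velocities": joint speeds; "joint_torque": joint torques, N m; "position": TCP position; "ee_rot": TCP orientation; "force": force on the tool from outside, world axes, zero at the start; "wrist_torque": the same for the moment, N m; "gripper_width": opening from 0.0 (shut) to 1.0 (fully open); "grasp_force": force on a finger pad.
Only numpy, scipy, OpenCV 4.12 (cv2) and the standard library are available. Lean on these libraries where they do the work, as an engineer would, in place of code of your own. Each camera call takes 0.05 s, during which the arm holds its last target. There are 200 camera calls.

TASK

Put away the small squeeze bottles (two or three, each with a white push-pull cap) that stand on the ledge: lift the cupboard's blue door until its stay locks and it stays up by itself, stand every bottle upright inside on the cupboard floor with its white push-pull cap pressed fully home (press the caps whenever you like before closing), then press the red release button to unlock the stay and let the door come down fully shut. Leave everything else, the tall bottle and the jar too, where it is.

Things in the scene. Friction and masses are not known exactly. Their poses are not given: they have to be found in the camera images.
- locker: White cupboard with a slanted blue lift-up front door, fixed on the ledge, 180 deep (x) x 350 wide (y) x 200 high. Origin under the centre of its base; x points to its back (away from the robot), y to its left, z up. In its frame: front lip x=-90 to -80, top z=80 mm; clear back wall's inner face x=80; roof only behind the hinge (x>50, underside z=190).
- locker_floor (a point): Middle of the standing place on its inner floor: x=-36, y=0, z=12 mm in the cupboard's frame. Inside |y|<165 mm; room for three bottles 100 mm apart along y (-100, 0, 100), set down from above with the door up (it then stands about upright over the hinge, 86 mm behind this place). A low stop rail (x=-80 to -72, top z=32 mm) keeps bottles clear of the closing door.
- door_hinge (a point): Centre of the door's hinge line, which runs along the cupboard's y axis, at x=50, y=0, z=192 mm in the cupboard's frame.
- door_handle (a point): Middle of the door's round steel bar handle: 10 mm thick, 100 mm long along the cupboard's y, 164 mm from the hinge line, 30 mm clear of the door. Shut: x=-102, z=130 mm in the cupboard's frame; up: x=108, z=346, behind the door. Pinch it from straight above (fingers before and behind it, open 35 mm at most) and follow the arc, gripper vertical; the bar turns in the pads.
- door (a joint): Angle of the door (rad): 0 = shut (panel 178 mm long, slanting 38 degrees below level), growing as it swings out to the robot and up. The stay clicks in at 2.31, end stop 2.47: raised past 2.38 and let go, it settles at about 2.31 and stays. Unlocked, or let go lower, the 0.45 kg door sinks shut by itself (weight, light spring, damper) in about 4 s.
- release_top (a point): Centre of the top of the red round release button, 32 mm across, on the grey stay housing at the cupboard's left (+y) side; x=-40, y=220, z=160 mm in the cupboard's frame when up. Pressed straight down it draws the stay's catch away. The red catch arm beside the hinge rises to z=235 mm there: keep clear of it.
- release (a joint): Travel of the release button (m): 0 = up, 0.012 = fully down; springs back. Needs 2 to 6 N; the stay lets go from about 0.008. Hold it down until the door has sunk 0.3 rad or more.
- bottle_a: Blue plastic squeeze bottle with a paper band and a white push-pull cap, 0.18 kg: round, 52 mm across, straight sides to 54 mm, shoulder at 64 mm; 90 mm high with the cap home. Origin at the centre of its underside, z up along the bottle. Maybe absent.
- cap_a (a joint): How far the white push-pull cap of the blue bottle is pulled up (m): 0 = pressed fully home, up to 0.012 = open. A tight friction fit: moving it takes about 5 N. The cap is 32 mm across and 24 mm high; its flat top is 90 mm plus this value above the bottle's underside, on the bottle's axis.
- bottle_b: Green plastic squeeze bottle with a paper band and a white push-pull cap, 0.18 kg: round, 52 mm across, straight sides to 54 mm, shoulder at 64 mm; 90 mm high with the cap home. Origin at the centre of its underside, z up along the bottle. Maybe absent.
- cap_b (a joint): How far the white push-pull cap of the green bottle is pulled up (m): 0 = pressed fully home, up to 0.012 = open. A tight friction fit: moving it takes about 5 N. The cap is 32 mm across and 24 mm high; its flat top is 90 mm plus this value above the bottle's underside, on the bottle's axis.
- bottle_c: Yellow plastic squeeze bottle with a paper band and a white push-pull cap, 0.18 kg: round, 52 mm across, straight sides to 54 mm, shoulder at 64 mm; 90 mm high with the cap home. Origin at the centre of its underside, z up along the bottle. Maybe absent.
- cap_c (a joint): How far the white push-pull cap of the yellow bottle is pulled up (m): 0 = pressed fully home, up to 0.012 = open. A tight friction fit: moving it takes about 5 N. The cap is 32 mm across and 24 mm high; its flat top is 90 mm plus this value above the bottle's underside, on the bottle's axis.
- bottle_d: Orange plastic squeeze bottle with a paper band and a white push-pull cap, 0.18 kg: round, 52 mm across, straight sides to 54 mm, shoulder at 64 mm; 90 mm high with the cap home. Origin at the centre of its underside, z up along the bottle. Maybe absent.
- cap_d (a joint): How far the white push-pull cap of the orange bottle is pulled up (m): 0 = pressed fully home, up to 0.012 = open. A tight friction fit: moving it takes about 5 N. The cap is 32 mm across and 24 mm high; its flat top is 90 mm plus this value above the bottle's underside, on the bottle's axis.
- amber_jar: Closed amber glass jar, 64 mm across, 90 mm high; bystander, leave alone. Origin at the centre of its underside.
- nail_brush: Green nail brush, 95 x 42 x 34 mm, lying on the ledge; bystander, leave alone. Origin at the centre of its underside.
- scoop: White plastic measuring scoop, 60 x 50 x 35 mm bowl with an 80 mm handle along its -x; bystander, leave alone. Origin at the centre of its underside.
- soap_block: Terracotta block of laundry soap, 90 x 60 x 40 mm; bystander, leave alone. Origin at the centre of its underside.
Things that resemble listed ones, but are neither listed nor needed, are in the scene too. What is shaped like the bottle_d but purple is not meant.

How it is judged:
By the outcome, as a careful person would: the job done as asked, in the order asked, and still so for the second after the job is handed in, with the robot touching nothing.
Of bottle_a, bottle_b, bottle_c, bottle_d only 2 to 3 are there at a start; the rules pass over those that are not, and their reading is None.
At some moment in a run one of bottle_a, bottle_b, bottle_c, bottle_d may be knocked a few centimetres aside while the robot is not near it.
It also fails if it takes over 210 s, if anything falls off the work surface, if the arm or the gripper's body presses on something with over 40 N, if the wrist force passes 120 N, or if a joint passes its speed limit or range.

## Working session

There is one attempt and no reset: what is moved stays moved. The work goes in short steps, Python scripts to look and compute and a shell command to move; the robot and the scene stay as the last step left them, time stands still between calls to the robot, and variables do not carry over. Pictures are saved under pics/ and viewed, at most 14 in all, crops included, and the job is handed in when it is done.

```bash
ls; mkdir -p pics
python3 - <<'E'
from plant import r,viewer
import cv2
for n in("scene","top"):
    im,d=viewer.get_image(n); cv2.imwrite(f"pics/{n}0.png",im[:,:,::-1])
    print(viewer.camera_info(n))
print(r.state(), r.grip_depth)
E
```

```text
pics
{'camera_matrix': array([[411.23250669,   0.        , 276.19358045],
       [  0.        , 411.23250669, 209.01614338],
       [  0.        ,   0.        ,   1.        ]]), 'camera_from_world': array([[ 0.75541404,  0.65509818,  0.01399988, -0.36936007],
       [ 0.58149432, -0.66038514, -0.47513769, -0.29486951],
       [-0.30201653,  0.36706653, -0.87980008,  1.56538507],
       [ 0.        ,  0.        ,  0.        ,  1.        ]])}
{'camera_matrix': array([[400.45087725,   0.        , 278.47559786],
       [  0.        , 400.45087725, 209.18014052],
       [  0.        ,   0.        ,   1.        ]]), 'camera_from_world': array([[-4.18306921e-04, -9.99956101e-01,  9.36059799e-03,
        -7.68314267e-02],
       [-9.92598936e-01, -7.21539277e-04, -1.21436537e-01,
         5.66462787e-01],
       [ 1.21437960e-01, -9.34211734e-03, -9.92555060e-01,
         1.09206722e+00],
       [ 0.00000000e+00,  0.00000000e+00,  0.00000000e+00,
         1.00000000e+00]])}
{'time_s': 0.1, 'joint_positions': array([-64.9701958 ,  26.89311773,  -2.78484378,  87.86653486,
         1.38069454,  65.37510025,  -4.71391354]), 'joint_velocities': array([ 0.1072426 , -0.06321141, -0.09154868, -0.12870843, -0.01770161,
       -0.09013415, -0.06883067]), 'joint_torque': array([ 2.13748790e-04, -5.11514568e+01, -4.71332995e-02, -2.38390875e+01,
        1.07865839e-02,  4.35585418e-03, -6.03859149e-06]), 'position': array([0.30287155, 0.60261191, 0.20996387]), 'ee_rot': array([-1.79898841e+02,  3.14593104e-03,  1.53317967e+02]), 'force': array([ 0.3120187 , -0.9027387 ,  0.20414457]), 'wrist_torque': array([ 0.00685139, -0.01991213,  0.00895665]), 'grasp_force': 0.0, 'gripper_width': 1.0020690424394345} 0.0187
```

View pics/scene0.png

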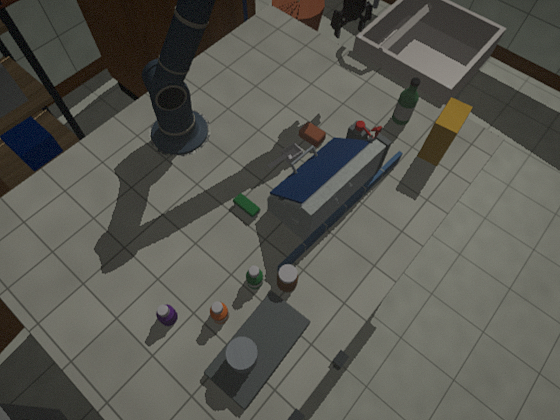

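View pics/top0.png

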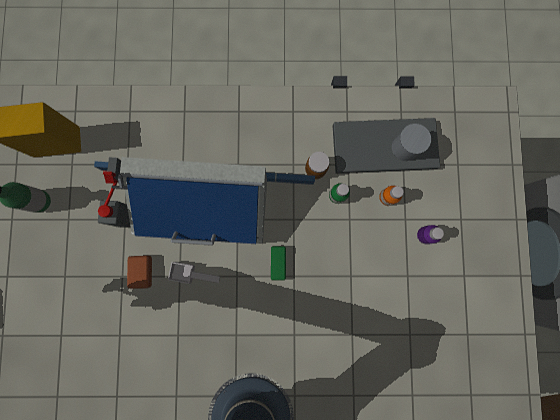

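The scene shows green bottle at scene (255,277) / top (341,192), and orange at (219,312) / (392,194). The lookalikes are the purple one at top (431,234), the tall green bottle at (22,195) and the amber jar at (317,165). Only green (b) and orange (d) match the description. The cupboard's blue door is at top (195,210), its handle at (193,239), and the red button at (105,211).

```bash
cat > h.py <<'E'
import numpy as np, cv2
from plant import r,viewer
def snap(n,save=None):
    im,d=viewer.get_image(n)
    if save: cv2.imwrite(f"pics/{save}.png",im[:,:,::-1])
    c=viewer.camera_info(n); K=c["camera_matrix"]; T=np.linalg.inv(c["camera_from_world"])
    v,u=np.mgrid[:420,:560]
    P=np.stack([(u-K[0,2])/K[0,0]*d,(v-K[1,2])/K[1,1]*d,d],-1)@T[:3,:3].T+T[:3,3]
    P[d==0]=np.nan
    return im,cv2.cvtColor(im,cv2.COLOR_RGB2HSV).astype(int),P
def big(m,k=1):
    n,l,s,c=cv2.connectedComponentsWithStats(m.astype(np.uint8))
    i=1+np.argsort(-s[1:,4])[:k]
    return [(l==j,s[j]) for j in i]
def hue(hsv,a,b,s=120,v=30): return (hsv[...,0]>=a)&(hsv[...,0]<=b)&(hsv[...,1]>=s)&(hsv[...,2]>=v)
def caps(n="top",cols=(("green",45,85),("orange",5,18),("yellow",20,32))):
    im,h,P=snap(n); white=(h[...,1]<60)&(h[...,2]>110)
    for c,a,b in cols:
        for m,s in big(hue(h,a,b,110,50),6):
            if s[4]<25: continue
            p=P[m]; p=p[~np.isnan(p[:,0])]
            q=cv2.dilate(m.astype(np.uint8),np.ones((9,9)))>0
            w=P[q&white]; w=w[(w[:,2]>.08)&(w[:,2]<.125)] if len(w) else w
            print(n,c,s.tolist(),"body",np.median(p,0).round(3),"zmax",p[:,2].max().round(3),"cap",len(w),(w.min(0)/2+w.max(0)/2).round(4) if len(w) else "", np.median(w[:,2]).round(4) if len(w) else "")
E
python3 - <<'E'
from h import *
for n in("top","scene"):
    caps(n)
    im,h,P=snap(n)
    (m,s),=big(hue(h,100,125,120,30)&(P[...,2]>.05)&(P[...,0]>.45))
    p=P[cv2.erode(m.astype(np.uint8),np.ones((5,5)))>0]; p=p[~np.isnan(p[:,0])]
    nn=np.linalg.svd(p-p.mean(0),full_matrices=False)[2][2]; nn*=np.sign(nn[2])
    yaw=np.degrees(np.arctan2(-nn[1],-nn[0])); print("door",s,nn.round(3),"yaw",yaw,"slope",np.degrees(np.arccos(nn[2])))
    a=np.radians(yaw); R=np.array([[np.cos(a),-np.sin(a)],[np.sin(a),np.cos(a)]])
    L=P[m]; L=L[~np.isnan(L[:,0])]; l=L[:,:2]@R
    print("door rot bounds",np.percentile(l,[.5,99.5],axis=0).round(4), "plane pt",p.mean(0).round(4))
    for m,s in big((hue(h,0,5,150,60)|hue(h,174,180,150,60))&(P[...,2]>.1),4):
        q=P[m]; q=q[~np.isnan(q[:,0])]; 
        if len(q)>15: t=q[q[:,2]>q[:,2].max()-.006]; print("red",s,q.min(0).round(3),q.max(0).round(3),((t.min(0)+t.max(0))/2).round(4),(((t.min(0)+t.max(0))/2)[:2]@R).round(4))
    # handle: points standing 20..45mm off plane
    dd=(P-p.mean(0))@nn; k=(dd>.022)&(dd<.045)
    lx=P[...,:2]@R; b=np.percentile(l,[1,99],axis=0)
    k&=(lx[...,1]>b[0,1])&(lx[...,1]<b[1,1])&(lx[...,0]>b[0,0]-.06)&(lx[...,0]<b[0,0]+.08)
    q=P[k]; 
    if len(q): print("handle",len(q),np.median(q,0).round(4),(q.min(0)/2+q.max(0)/2).round(4),(np.median(q[:,:2],0)@R).round(4),np.percentile(q[:,:2]@R,[2,98],axis=0).round(4))
E
```

```text
top green [271, 246, 14, 34, 467] body [ 0.416 -0.073  0.034] zmax 0.04 cap 0  
top green [331, 184, 17, 17, 123] body [ 0.601 -0.236  0.059] zmax 0.081 cap 68 [ 0.6128 -0.2456  0.0977] 0.1004
top green [0, 197, 16, 10, 77] body [0.571 0.614 0.14 ] zmax 0.166 cap 0  
top orange [127, 256, 22, 32, 659] body [0.392 0.31  0.04 ] zmax 0.045 cap 0  
top orange [383, 186, 19, 18, 166] body [ 0.598 -0.382  0.059] zmax 0.086 cap 81 [ 0.6085 -0.3931  0.0924] 0.0974
top orange [305, 158, 17, 18, 86] body [ 0.672 -0.162  0.061] zmax 0.07 cap 90 [ 0.6877 -0.1791  0.0895] 0.09
top yellow [0, 102, 81, 55, 3285] body [0.755 0.543 0.163] zmax 0.195 cap 0  
door [ 127  177  131   67 7193] [-0.609  0.041  0.792] yaw -3.845468708705312 slope 37.646315697409975
door rot bounds [[0.4702 0.0171]
 [0.6048 0.3338]] plane pt [0.5509 0.1361 0.1484]
red [ 98 188  16  29 159] [0.534 0.339 0.156] [0.603 0.374 0.166] [0.5696 0.3547 0.1633] [0.5446 0.3921]
red [103 172  13  14 101] [0.607 0.314 0.16 ] [0.63  0.339 0.237] [0.626  0.3237 0.2342] [0.6028 0.3649]
handle 187 [0.4705 0.1437 0.1341] [0.4745 0.1436 0.131 
[... 411 characters left out ...]

scene orange [210, 303, 18, 18, 143] body [ 0.621 -0.401  0.058] zmax 0.083 cap 63 [ 0.6078 -0.3943  0.0971] 0.097
scene yellow [418, 97, 55, 69, 1315] body [0.776 0.524 0.186] zmax 0.195 cap 0  
door [ 270  138   99   65 2300] [-0.612  0.042  0.79 ] yaw -3.9059936145970995 slope 37.80693555910691
door rot bounds [[0.472  0.0175]
 [0.6044 0.3335]] plane pt [0.5492 0.0847 0.1464]
red [356 121  14  14  60] [0.537 0.344 0.134] [0.597 0.375 0.164] [0.5675 0.3581 0.1614] [0.5418 0.3959]
red [372 127   9   4  22] [0.611 0.317 0.211] [0.632 0.334 0.234] [0.6288 0.325  0.2311] [0.6052 0.3671]
handle 102 [0.4763 0.1407 0.1328] [0.4792 0.1444 0.1285] [0.4656 0.1728] [[0.4603 0.1235]
 [0.4735 0.2277]]
```

```bash
python3 -m inch '[{"az":1},{"az":1},{"az":1},{"az":1},{"az":1}]' 0.36 40; python3 -m inch '[{"az":1},{"az":1},{"az":1},{"az":0.4},{}]'
python3 - <<'E'
import numpy as np
b=22.2;R=164
for n in range(0,24):
    p=[np.radians(b-6.05*k) for k in (n,n+1)]
    x=[-R*np.cos(q) for q in p]; z=[-R*np.sin(q) for q in p]
    print(n+1,"dy %.2f dz %.2f"%((x[1]-x[0])/20,-(z[1]-z[0])/20),"pos",round(x[1]),round(z[1]))
E
```

```text
1 dy -0.28 dz -0.82 pos -158 -46
2 dy -0.20 dz -0.84 pos -161 -29
3 dy -0.11 dz -0.86 pos -164 -12
4 dy -0.02 dz -0.87 pos -164 6
5 dy 0.08 dz -0.86 pos -162 23
6 dy 0.17 dz -0.85 pos -159 40
7 dy 0.25 dz -0.83 pos -154 56
8 dy 0.34 dz -0.80 pos -147 72
9 dy 0.42 dz -0.76 pos -139 88
10 dy 0.50 dz -0.71 pos -129 102
11 dy 0.57 dz -0.65 pos -117 115
12 dy 0.64 dz -0.59 pos -105 126
13 dy 0.70 dz -0.52 pos -91 137
14 dy 0.75 dz -0.44 pos -76 145
15 dy 0.79 dz -0.36 pos -60 153
16 dy 0.82 dz -0.27 pos -44 158
17 dy 0.85 dz -0.19 pos -27 162
18 dy 0.86 dz -0.10 pos -9 164
19 dy 0.87 dz -0.00 pos 8 164
20 dy 0.86 dz 0.09 pos 25 162
21 dy 0.85 dz 0.18 pos 42 159
22 dy 0.82 dz 0.27 pos 59 153
23 dy 0.79 dz 0.35 pos 74 146
24 dy 0.75 dz 0.43 pos 89 138schema error: expected keys dx, dy, dz, ax, ay, az
schema error: expected keys dx, dy, dz, ax, ay, az
```

```bash
python3 -m inch '[{"dx":0,"dy":0,"dz":0,"ax":0,"ay":0,"az":1},{"dx":0,"dy":0,"dz":0,"ax":0,"ay":0,"az":1},{"dx":0,"dy":0,"dz":0,"ax":0,"ay":0,"az":1},{"dx":0,"dy":0,"dz":0,"ax":0,"ay":0,"az":1},{"dx":0,"dy":0,"dz":0,"ax":0,"ay":0,"az":1}]' 0.36 40; python3 -m inch '[{"dx":0,"dy":0,"dz":0,"ax":0,"ay":0,"az":1},{"dx":0,"dy":0,"dz":0,"ax":0,"ay":0,"az":1},{"dx":0,"dy":0,"dz":0,"ax":0,"ay":0,"az":1},{"dx":0,"dy":0,"dz":0,"ax":0,"ay":0,"az":0.4},{"dx":0,"dy":0,"dz":0,"ax":0,"ay":0,"az":0}]'
```

```text
time_s: 0.92
position: [0.3031, 0.6031, 0.2108]
ee_rot: [-180.0, 0.0, 113.1]
force: [-0.2, -0.1, -0.1]
gripper_width: 0.359
grasp_force: 0.0
time_s: 1.55
position: [0.3029, 0.6031, 0.2108]
ee_rot: [-180.0, 0.0, 86.2]
force: [-0.7, -0.3, -0.0]
gripper_width: 0.36
grasp_force: 0.0
```

```bash
for i in 1; do
python3 -m inch '[{"dx":-1,"dy":0.45,"dz":0,"ax":0,"ay":0,"az":0},{"dx":-1,"dy":0.45,"dz":0,"ax":0,"ay":0,"az":0},{"dx":-1,"dy":0.45,"dz":0,"ax":0,"ay":0,"az":0},{"dx":-1,"dy":0.45,"dz":0,"ax":0,"ay":0,"az":0},{"dx":-1,"dy":0.45,"dz":0,"ax":0,"ay":0,"az":0}]'|head -2
python3 -m inch '[{"dx":-1,"dy":0.45,"dz":0,"ax":0,"ay":0,"az":0},{"dx":-1,"dy":0.45,"dz":0,"ax":0,"ay":0,"az":0},{"dx":-1,"dy":0.45,"dz":0,"ax":0,"ay":0,"az":0},{"dx":-1,"dy":0.45,"dz":0,"ax":0,"ay":0,"az":0},{"dx":-1,"dy":0.45,"dz":0,"ax":0,"ay":0,"az":0}]'|head -2
python3 -m inch '[{"dx":-1,"dy":0.45,"dz":0,"ax":0,"ay":0,"az":0},{"dx":-1,"dy":0.45,"dz":0,"ax":0,"ay":0,"az":0},{"dx":-1,"dy":0.45,"dz":0,"ax":0,"ay":0,"az":0},{"dx":-1,"dy":0.45,"dz":0,"ax":0,"ay":0,"az":0},{"dx":-1,"dy":0.45,"dz":0,"ax":0,"ay":0,"az":0}]'|head -2
python3 -m inch '[{"dx":-1,"dy":0.45,"dz":0,"ax":0,"ay":0,"az":0},{"dx":-1,"dy":0.45,"dz":0,"ax":0,"ay":0,"az":0},{"dx":-1,"dy":0.45,"dz":0,"ax":0,"ay":0,"az":0},{"dx":-1,"dy":0.45,"dz":0,"ax":0,"ay":0,"az":0},{"dx":-1,"dy":0.45,"dz":0,"ax":0,"ay":0,"az":0}]'
done
```

```text
time_s: 2.17
position: [0.3419, 0.4988, 0.2111]
time_s: 2.8
position: [0.3799, 0.3961, 0.2109]
time_s: 3.42
position: [0.4179, 0.2933, 0.2109]
time_s: 4.05
position: [0.4559, 0.1905, 0.2109]
ee_rot: [180.0, -0.0, 86.1]
force: [-0.6, 0.5, 0.0]
gripper_width: 0.368
grasp_force: 0.0
```

```bash
python3 -m inch '[{"dx":-0.75,"dy":0.37,"dz":0,"ax":0,"ay":0,"az":0},{"dx":-0.75,"dy":0.37,"dz":0,"ax":0,"ay":0,"az":0},{"dx":-0.76,"dy":0.37,"dz":0,"ax":0,"ay":0,"az":0},{"dx":0,"dy":0,"dz":1,"ax":0,"ay":0,"az":0},{"dx":0,"dy":0,"dz":1,"ax":0,"ay":0,"az":0}]'
python3 -m inch '[{"dx":0,"dy":0,"dz":0.6,"ax":0,"ay":0,"az":0},{"dx":0,"dy":0,"dz":0.6,"ax":0,"ay":0,"az":0},{"dx":0,"dy":0,"dz":0.6,"ax":0,"ay":0,"az":0},{"dx":0,"dy":0,"dz":0.6,"ax":0,"ay":0,"az":0},{"dx":0,"dy":0,"dz":0.45,"ax":0,"ay":0,"az":0}]'
python3 -m inch '[{"dx":0,"dy":0,"dz":0,"ax":0,"ay":0,"az":0},{"dx":0,"dy":0,"dz":0,"ax":0,"ay":0,"az":0},{"dx":0,"dy":0,"dz":0,"ax":0,"ay":0,"az":0},{"dx":0,"dy":0,"dz":0,"ax":0,"ay":0,"az":0}]' 0 40
```

```text
time_s: 4.68
position: [0.4751, 0.1449, 0.1706]
ee_rot: [180.0, -0.0, 86.1]
force: [-0.3, 0.3, -0.5]
gripper_width: 0.365
grasp_force: 0.0
time_s: 5.3
position: [0.4746, 0.1453, 0.1131]
ee_rot: [-180.0, 0.0, 86.1]
force: [0.3, -0.0, 0.5]
gripper_width: 0.362
grasp_force: 0.0
time_s: 5.8
position: [0.4748, 0.1455, 0.1148]
ee_rot: [180.0, -0.1, 86.1]
force: [-2.9, 0.1, 6.1]
gripper_width: 0.002
grasp_force: 3.0
```

Run:
```python
from h import *
im,h,P=snap("scene"); cv2.imwrite("pics/s1.png",cv2.resize(im[100:250,230:430,::-1],None,fx=4,fy=4,interpolation=cv2.INTER_CUBIC))
```

```text
(no output)
```

View pics/s1.png

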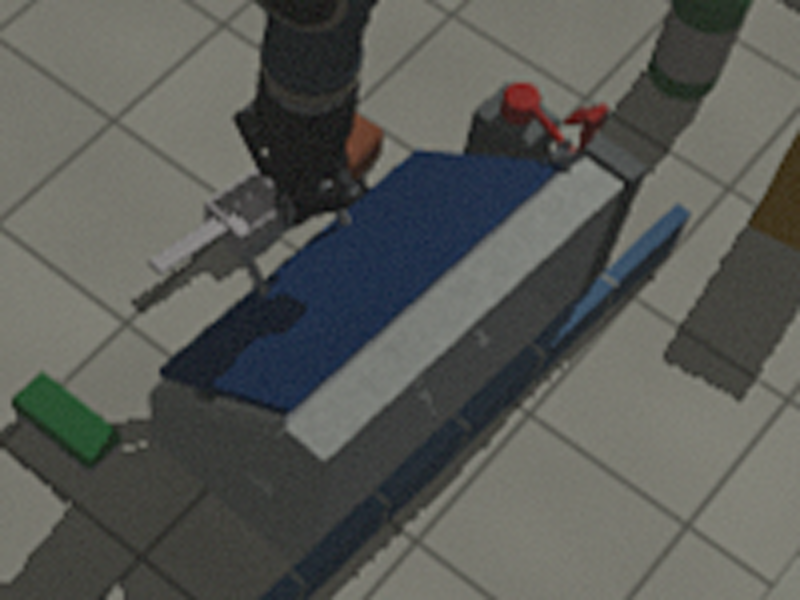

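```bash
python3 -m inch '[{"dx":0,"dy":0,"dz":0,"ax":0,"ay":0,"az":0},{"dx":0,"dy":0,"dz":0,"ax":0,"ay":0,"az":0},{"dx":0,"dy":0,"dz":0,"ax":0,"ay":0,"az":0}]' 0.36 40
python3 -m inch '[{"dx":0,"dy":0,"dz":-1,"ax":0,"ay":0,"az":0},{"dx":0,"dy":0,"dz":-1,"ax":0,"ay":0,"az":0},{"dx":0,"dy":0,"dz":-1,"ax":0,"ay":0,"az":0},{"dx":0,"dy":0,"dz":-1,"ax":0,"ay":0,"az":0},{"dx":0,"dy":0,"dz":-1,"ax":0,"ay":0,"az":0}]'
python3 - <<'E'
from h import *
a=np.radians(-3.87);R=np.array([[np.cos(a),-np.sin(a)],[np.sin(a),np.cos(a)]])
for n in("top","scene"):
    im,h,P=snap(n); L=np.concatenate([P[...,:2]@R-[.566,.1755],P[...,2:]],-1)
    if n=="scene": cv2.imwrite("pics/s2.png",cv2.resize(im[100:220,240:400,::-1],None,fx=5,fy=5,interpolation=cv2.INTER_CUBIC))
    else: cv2.imwrite("pics/t2.png",cv2.resize(im[180:300,120:280,::-1],None,fx=5,fy=5,interpolation=cv2.INTER_CUBIC))
    k=(abs(L[...,1])<.06)&(L[...,0]<-.075)&(L[...,0]>-.14)&(L[...,2]>.11)&(L[...,2]<.15)
    q=L[k]; print(n)
    for y in np.arange(-.06,.06,.01):
        s=q[(q[:,1]>=y)&(q[:,1]<y+.01)]
        if len(s): print(round(y,2),len(s),s.min(0).round(3),np.median(s,0).round(3),s.max(0).round(3))
E
```

```text
time_s: 6.22
position: [0.4744, 0.1452, 0.1137]
ee_rot: [-180.0, 0.0, 86.1]
force: [0.2, 0.4, -0.2]
gripper_width: 0.358
grasp_force: 0.0
time_s: 6.85
position: [0.4744, 0.1452, 0.2143]
ee_rot: [-180.0, 0.0, 86.1]
force: [0.4, -0.9, 0.0]
gripper_width: 0.363
grasp_force: 0.0
top
-0.06 25 [-0.11  -0.056  0.11 ] [-0.097 -0.052  0.123] [-0.076 -0.05   0.136]
-0.05 29 [-0.111 -0.05   0.111] [-0.101 -0.046  0.131] [-0.076 -0.04   0.138]
-0.04 17 [-0.109 -0.039  0.111] [-0.104 -0.034  0.135] [-0.077 -0.03   0.139]
-0.03 17 [-0.11  -0.029  0.111] [-0.105 -0.024  0.134] [-0.078 -0.021  0.139]
-0.02 19 [-0.111 -0.019  0.11 ] [-0.106 -0.016  0.134] [-0.076 -0.01   0.139]
-0.01 16 [-0.111 -0.009  0.112] [-0.106 -0.006  0.135] [-0.079 -0.001  0.139]
0.0 17 [-0.11  0.    0.11] [-0.104  0.005  0.133] [-0.077  0.01   0.137]
0.01 12 [-0.11   0.01   0.111] [-0.106  0.014  0.134] [-0.075  0.017  0.138]
scene
-0.06 14 [-0.101 -0.056  0.111] [-0.094 -0.052  0.122] [-0.084 -0.05   0.139]
-0.05 19 [-0.108 -0.05   0.111] [-0.097 -0.046  0.129] [-0.08  -0.042  0.139]
-0.04 7 [-0.105 -0.039  0.127] [-0.102 -0.034  0.134] [-0.099 -0.031  0.136]
-0.03 8 [-0.106 -0.029  0.13 ] [-0.102 -0.026  0.132] [-0.097 -0.022  0.135]
-0.02 10 [-0.108 -0.02   0.13 ] [-0.101 -0.018  0.133] [-0.097 -0.01   0.139]
-0.01 6 [-0.105 -0.01   0.127] [-0.1   -0.005  0.133] [-0.098 -0.001  0.137]
0.0 8 [-0.107  0.     0.131] [-0.102  0.004  0.134] [-0.098  0.007  0.136]
0.01 10 [-0.108  0.011  0.124] [-0.1    0.015  0.132] [-0.097  0.019  0.138]
0.02 7 [-0.105  0.021  0.133] [-0.101  0.024  0.135] [-0.097  0.029  0.136]
0.03 9 [-0.106  0.031  0.129] [-0.099  0.036  0.134] [-0.098  0.04   0.141]
0.04 18 [-0.104  0.041  0.111] [-0.097  0.047  0.126] [-0.077  0.05   0.138]
0.05 11 [-0.105  0.051  0.11 ] [-0.091  0.052  0.12 ] [-0.083  0.057  0.134]
```

View pics/s2.png

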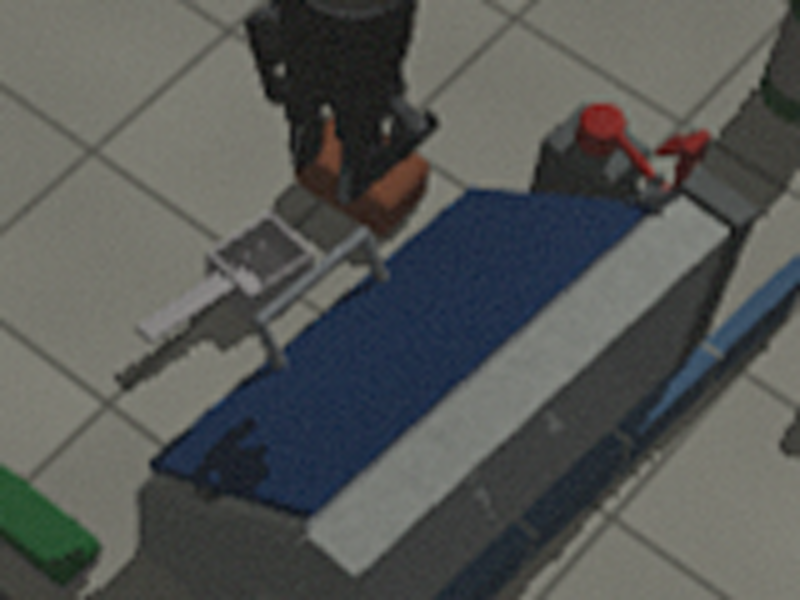

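The bar is at local x≈-103, centred, z≈130 mm, seen at crop (315,280). The first pinch was too shallow and the fingers slid off its top. I'll go deeper with a narrower opening.

```bash
python3 -m inch '[{"dx":0,"dy":-0.1,"dz":1,"ax":0,"ay":0,"az":0},{"dx":0,"dy":0,"dz":1,"ax":0,"ay":0,"az":0},{"dx":0,"dy":0,"dz":1,"ax":0,"ay":0,"az":0},{"dx":0,"dy":0,"dz":1,"ax":0,"ay":0,"az":0}]' 0.3 40
python3 -m inch '[{"dx":0,"dy":0,"dz":0.5,"ax":0,"ay":0,"az":0},{"dx":0,"dy":0,"dz":0.5,"ax":0,"ay":0,"az":0},{"dx":0,"dy":0,"dz":0.45,"ax":0,"ay":0,"az":0},{"dx":0,"dy":0,"dz":0,"ax":0,"ay":0,"az":0}]'
python3 -m inch '[{"dx":0,"dy":0,"dz":0,"ax":0,"ay":0,"az":0},{"dx":0,"dy":0,"dz":0,"ax":0,"ay":0,"az":0},{"dx":0,"dy":0,"dz":0,"ax":0,"ay":0,"az":0},{"dx":0,"dy":0,"dz":0,"ax":0,"ay":0,"az":0}]' 0 40
```

```text
time_s: 7.45
position: [0.4719, 0.1451, 0.1322]
ee_rot: [-179.9, 0.0, 86.1]
force: [0.1, 0.6, -0.3]
gripper_width: 0.299
grasp_force: 0.0
time_s: 7.95
position: [0.4724, 0.1453, 0.1044]
ee_rot: [-179.9, 0.0, 86.1]
force: [-0.0, -0.3, 0.3]
gripper_width: 0.299
grasp_force: 0.0
time_s: 8.45
position: [0.4724, 0.1455, 0.1052]
ee_rot: [-180.0, -0.0, 86.1]
force: [-3.8, -0.6, 5.0]
gripper_width: 0.095
grasp_force: 39.6
```

```bash
python3 -m inch '[{"dx":0,"dy":-0.28,"dz":-0.82,"ax":0,"ay":0,"az":0},{"dx":0,"dy":-0.2,"dz":-0.84,"ax":0,"ay":0,"az":0},{"dx":0,"dy":-0.11,"dz":-0.86,"ax":0,"ay":0,"az":0},{"dx":0,"dy":-0.02,"dz":-0.87,"ax":0,"ay":0,"az":0},{"dx":0,"dy":0.08,"dz":-0.86,"ax":0,"ay":0,"az":0}]'
```

```text
time_s: 9.07
position: [0.4617, 0.1462, 0.1911]
ee_rot: [180.0, -0.0, 86.1]
force: [2.1, 2.2, -6.7]
gripper_width: 0.09
grasp_force: 38.8
```

```bash
python3 -m inch '[{"dx":0,"dy":0.17,"dz":-0.85,"ax":0,"ay":0,"az":0},{"dx":0,"dy":0.25,"dz":-0.83,"ax":0,"ay":0,"az":0},{"dx":0,"dy":0.34,"dz":-0.8,"ax":0,"ay":0,"az":0},{"dx":0,"dy":0.42,"dz":-0.76,"ax":0,"ay":0,"az":0},{"dx":0,"dy":0.5,"dz":-0.71,"ax":0,"ay":0,"az":0}]'
python3 -m inch '[{"dx":0,"dy":0.57,"dz":-0.65,"ax":0,"ay":0,"az":0},{"dx":0,"dy":0.64,"dz":-0.59,"ax":0,"ay":0,"az":0},{"dx":0,"dy":0.7,"dz":-0.52,"ax":0,"ay":0,"az":0},{"dx":0,"dy":0.75,"dz":-0.44,"ax":0,"ay":0,"az":0},{"dx":0,"dy":0.79,"dz":-0.36,"ax":0,"ay":0,"az":0}]'
```

```text
time_s: 9.7
position: [0.4926, 0.1441, 0.2694]
ee_rot: [-179.6, 0.0, 86.2]
force: [-9.1, 2.3, 0.2]
gripper_width: 0.084
grasp_force: 39.2
time_s: 10.32
position: [0.5631, 0.1395, 0.326]
ee_rot: [-179.9, -0.2, 86.2]
force: [-10.4, 0.2, 18.0]
gripper_width: 0.055
grasp_force: 38.5
```

```bash
python3 -m inch '[{"dx":0,"dy":0.82,"dz":-0.27,"ax":0,"ay":0,"az":0},{"dx":0,"dy":0.85,"dz":-0.19,"ax":0,"ay":0,"az":0},{"dx":0,"dy":0.86,"dz":-0.1,"ax":0,"ay":0,"az":0}]' 0 60
python3 - <<'E'
from h import *
im,h,P=snap("scene"); cv2.imwrite("pics/s3.png",cv2.resize(im[50:220,240:440,::-1],None,fx=4,fy=3.5,interpolation=cv2.INTER_CUBIC))
E
```

```text
time_s: 10.7
position: [0.6178, 0.1362, 0.34]
ee_rot: [179.4, -0.3, 86.2]
force: [-5.0, 0.7, 19.8]
gripper_width: -0.003
grasp_force: 9.7
```

View pics/s3.png

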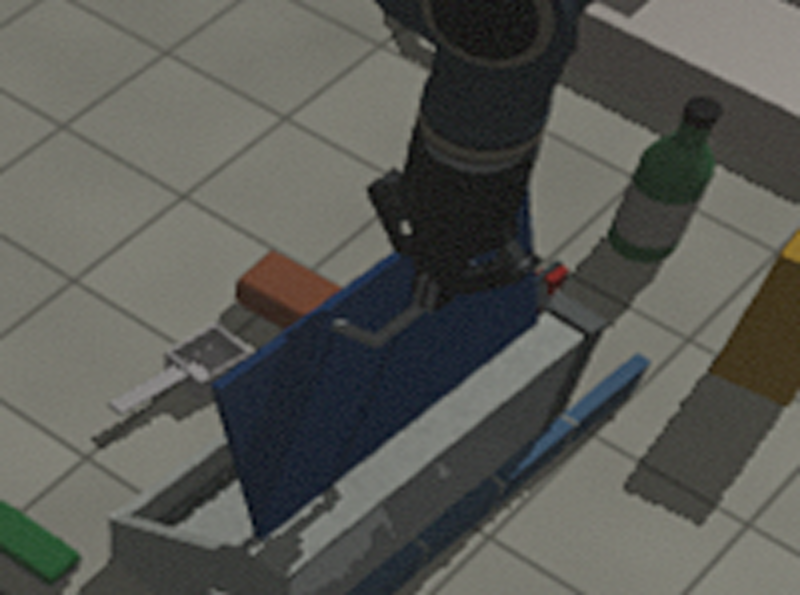

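The door is up to about 108°, but the fingers have squeezed off the top of the bar, at crop (425,300). I'll straddle the bar again right away, going deeper.

```bash
python3 -m inch '[{"dx":0,"dy":-0.1,"dz":0.1,"ax":0,"ay":0,"az":0},{"dx":0,"dy":-0.1,"dz":0.3,"ax":0,"ay":0,"az":0},{"dx":0,"dy":0,"dz":0.2,"ax":0,"ay":0,"az":0}]' 0.3 60
python3 -m inch '[{"dx":0,"dy":0,"dz":0,"ax":0,"ay":0,"az":0},{"dx":0,"dy":0,"dz":0,"ax":0,"ay":0,"az":0},{"dx":0,"dy":0,"dz":0,"ax":0,"ay":0,"az":0}]' 0 60
```

```text
time_s: 11.12
position: [0.6169, 0.1364, 0.338]
ee_rot: [178.6, -0.7, 86.1]
force: [-11.3, -0.4, 64.1]
gripper_width: 0.301
grasp_force: 32.5
time_s: 11.5
position: [0.6201, 0.1362, 0.3396]
ee_rot: [178.1, -0.8, 86.1]
force: [-5.8, -1.1, 55.1]
gripper_width: -0.001
grasp_force: 27.2
```

```bash
python3 -m inch '[{"dx":0,"dy":0,"dz":-1,"ax":0,"ay":0,"az":0}]'
python3 - <<'E'
from h import *
a=np.radians(-3.87);R=np.array([[np.cos(a),-np.sin(a)],[np.sin(a),np.cos(a)]])
for n in("top","scene"):
    im,h,P=snap(n,n+"4"); L=np.concatenate([P[...,:2]@R-[.566,.1755],P[...,2:]],-1)
    k=(L[...,2]>.2)&hue(h,100,125,110,25)&(abs(L[...,1])<.17)&(L[...,0]>-.2)&(L[...,0]<.2)
    q=L[k]; print(n,len(q),q[q[:,2]>q[:,2].max()-.01].mean(0) if len(q) else 0)
    if n=="scene": cv2.imwrite("pics/s4.png",cv2.resize(im[50:220,240:440,::-1],None,fx=4,fy=3.5,interpolation=cv2.INTER_CUBIC))
E
```

```text
time_s: 11.62
position: [0.6135, 0.1354, 0.3463]
ee_rot: [179.4, -0.2, 86.1]
force: [-0.3, 0.5, -0.5]
gripper_width: -0.003
grasp_force: 0.0
top 1870 [-0.16645135 -0.07633566  0.74034381]
scene 1826 [ 0.02130756 -0.0443506   0.71369041]
```

View pics/s4.png

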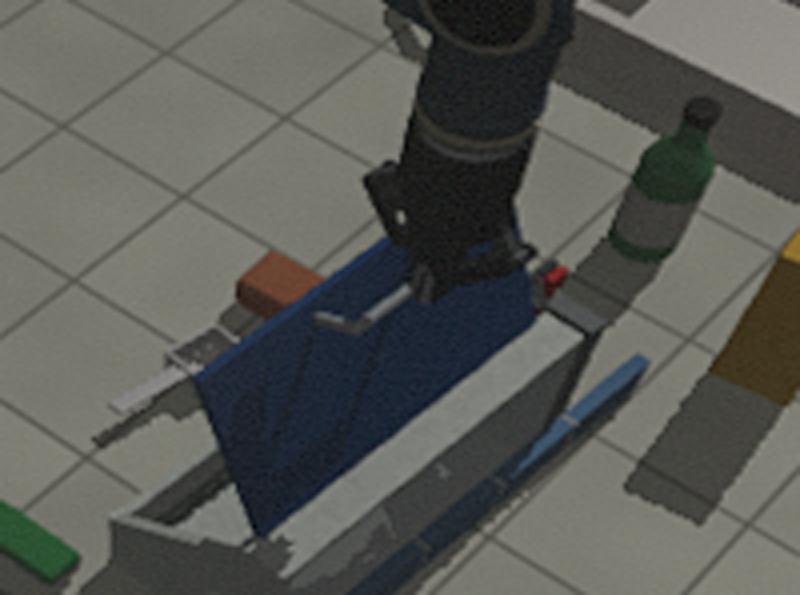

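```bash
cat >> h.py <<'E'
a_=np.radians(-3.87);RL=np.array([[np.cos(a_),-np.sin(a_)],[np.sin(a_),np.cos(a_)]])
def loc(P): return np.concatenate([P[...,:2]@RL-[.566,.1755],P[...,2:]],-1)
def door(n="scene",blue=True):
    im,h,P=snap(n); L=loc(P)
    k=hue(h,100,125,110,25)&(abs(L[...,1])<.165)&(L[...,0]>-.25)&(L[...,0]<.2)&(L[...,2]<.40)&(L[...,2]>.03)
    (m,s),=big(k); q=L[m][:,[0,2]]; c=q.mean(0); v=np.linalg.svd(q-c,full_matrices=False)[2][0]; v*=np.sign(v@(c-[.05,.192]))
    ang=np.degrees(np.arctan2(v[1],-v[0])); print(n,"door theta rad",np.radians(ang+38).round(3),len(q))
    return im,L
E
python3 - <<'E'
from h import *
im,L=door(); door("top")
q=L[141-12:141+12,322-6:322+16].reshape(-1,3)
h=cv2.cvtColor(im,cv2.COLOR_RGB2HSV).astype(int)[129:153,316:338].reshape(-1,3)
k=(h[:,1]<80)&(q[:,2]>.28); print(q[k].round(3)[::3])
print((r.state()["position"][:2]@RL-[.566,.1755]).round(4),r.state()["time_s"])
E
```

```text
scene door theta rad 1.77 1549
top door theta rad 1.69 2654
[[-0.008  0.026  0.318]
 [-0.009  0.015  0.318]
 [ 0.012 -0.005  0.355]
 [ 0.011 -0.012  0.356]
 [-0.008  0.004  0.32 ]
 [ 0.015 -0.017  0.359]
 [-0.009  0.002  0.317]
 [ 0.015 -0.021  0.358]
 [ 0.018 -0.011  0.352]
 [ 0.013 -0.027  0.358]
 [ 0.017 -0.018  0.353]
 [-0.019 -0.045  0.34 ]
 [-0.009 -0.012  0.32 ]
 [ 0.013 -0.031  0.356]
 [ 0.017 -0.022  0.352]
 [-0.016 -0.049  0.342]
 [-0.016 -0.034  0.329]
 [-0.009 -0.015  0.318]
 [ 0.014 -0.036  0.358]
 [ 0.017 -0.026  0.351]
 [-0.014 -0.051  0.341]
 [-0.005 -0.05   0.348]
 [-0.011 -0.026  0.322]
 [-0.006 -0.019  0.319]
 [ 0.015 -0.038  0.356]
 [-0.017 -0.055  0.338]
 [-0.01  -0.052  0.342]
 [ 0.    -0.052  0.351]
 [ 0.008 -0.049  0.356]
 [ 0.015 -0.041  0.354]
 [-0.     0.01   0.295]
 [-0.008 -0.053  0.339]
 [ 0.002 -0.055  0.351]
 [ 0.009 -0.051  0.354]
 [ 0.017 -0.048  0.359]
 [-0.002 -0.052  0.341]
 [ 0.009 -0.054  0.352]
 [ 0.017 -0.051  0.357]
 [ 0.014 -0.051  0.349]
 [ 0.007 -0.002  0.288]]
[0.0347 0.001 ] 11.825
```

```bash
python3 -m inch '[{"dx":0,"dy":0,"dz":-1,"ax":0,"ay":0,"az":0},{"dx":0,"dy":-1,"dz":-0.2,"ax":0,"ay":0,"az":0},{"dx":0,"dy":-1,"dz":0,"ax":0,"ay":0,"az":0}]' 0.4 60|head -4
python3 - <<'E'
from h import *
im,L=door(); door("top")
print((r.state()["position"][:2]@RL-[.566,.1755]).round(4),r.state()["time_s"])
E
```

```text
time_s: 12.2
position: [0.5705, 0.1383, 0.3618]
ee_rot: [-179.9, 0.1, 86.1]
force: [0.3, -0.8, -0.9]
scene door theta rad 1.21 4422
top door theta rad 1.134 5604
[-0.0072  0.0014] 12.3
```

The door sinks too fast to catch, so I'll let it shut and repeat the lift deeper, slower and with a firmer grip.

```bash
python3 -m inch '[{"dx":0,"dy":-1,"dz":0,"ax":0,"ay":0,"az":0},{"dx":0,"dy":-1,"dz":0,"ax":0,"ay":0,"az":0},{"dx":0,"dy":-1,"dz":0,"ax":0,"ay":0,"az":0},{"dx":0,"dy":-1,"dz":0,"ax":0,"ay":0,"az":0},{"dx":0,"dy":-0.9,"dz":0,"ax":0,"ay":0,"az":0}]' 0.25 60|head -4
python3 -m inch '[{"dx":0,"dy":0,"dz":1,"ax":0,"ay":0,"az":0},{"dx":0,"dy":0,"dz":1,"ax":0,"ay":0,"az":0},{"dx":0,"dy":0,"dz":1,"ax":0,"ay":0,"az":0},{"dx":0,"dy":0,"dz":1,"ax":0,"ay":0,"az":0},{"dx":0,"dy":0,"dz":1,"ax":0,"ay":0,"az":0}]' |head -4
python3 -m inch '[{"dx":0,"dy":0,"dz":1,"ax":0,"ay":0,"az":0},{"dx":0,"dy":0,"dz":1,"ax":0,"ay":0,"az":0},{"dx":0,"dy":0,"dz":1,"ax":0,"ay":0,"az":0},{"dx":0,"dy":0,"dz":1,"ax":0,"ay":0,"az":0},{"dx":0,"dy":0,"dz":1,"ax":0,"ay":0,"az":0}]' |head -4
python3 - <<'E'
from h import *
im,L=door("top")
s=r.state();print((s["position"][:2]@RL-[.566,.1755]).round(4),s["position"],s["ee_rot"])
q=L[(abs(L[...,1])<.045)&(L[...,0]<-.075)&(L[...,0]>-.14)&(L[...,2]>.115)&(L[...,2]<.15)];print(np.median(q,0).round(4),len(q))
im,h,P=snap("scene"); cv2.imwrite("pics/s5.png",cv2.resize(im[100:200,260:390,::-1],None,fx=6,fy=6,interpolation=cv2.INTER_CUBIC))
E
```

```text
time_s: 12.92
position: [0.4728, 0.1452, 0.3624]
ee_rot: [-179.9, 0.1, 86.1]
force: [0.4, -0.2, 1.0]
time_s: 13.55
position: [0.4732, 0.1452, 0.2621]
ee_rot: [-180.0, 0.0, 86.1]
force: [1.1, 0.4, 0.4]
time_s: 14.18
position: [0.4732, 0.1452, 0.1622]
ee_rot: [-180.0, 0.0, 86.1]
force: [0.5, -0.4, -0.6]
top door theta rad 0.007 5574
[-0.1055  0.0006] [0.47137747 0.14458674 0.15982071] [-179.73890084    0.18646812   86.11253229]
[-0.1061 -0.021   0.1344] 73
```

View pics/s5.png

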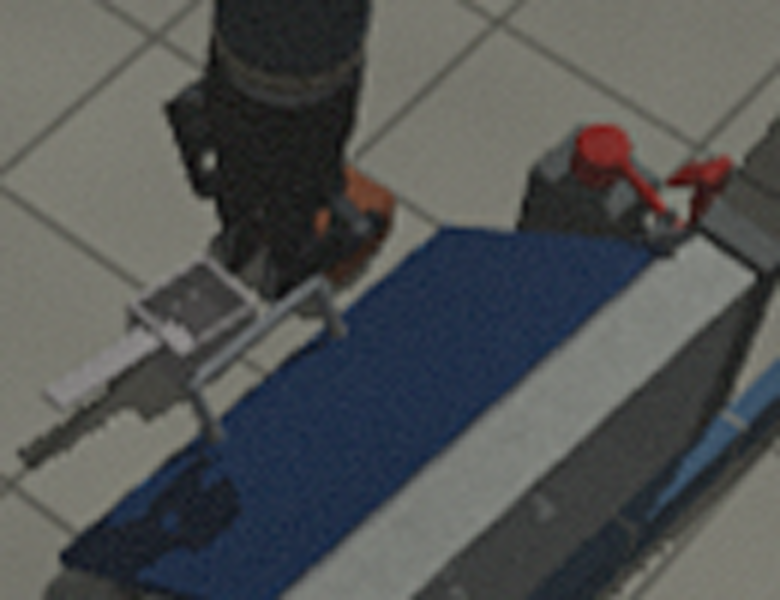

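The door is shut again. The fingers are over the bar's middle, crop (258,335).

```bash
python3 -m inch '[{"dx":0,"dy":0,"dz":1,"ax":0,"ay":0,"az":0},{"dx":0,"dy":0,"dz":1,"ax":0,"ay":0,"az":0},{"dx":0,"dy":0,"dz":0.5,"ax":0,"ay":0,"az":0},{"dx":0,"dy":0,"dz":0.5,"ax":0,"ay":0,"az":0},{"dx":0,"dy":0,"dz":0,"ax":0,"ay":0,"az":0}]' 0.25
python3 -m inch '[{"dx":0,"dy":0,"dz":0,"ax":0,"ay":0,"az":0},{"dx":0,"dy":0,"dz":0,"ax":0,"ay":0,"az":0},{"dx":0,"dy":0,"dz":0,"ax":0,"ay":0,"az":0},{"dx":0,"dy":0,"dz":0,"ax":0,"ay":0,"az":0}]' 0 110
```

```text
time_s: 14.9
position: [0.4731, 0.1453, 0.1031]
ee_rot: [-180.0, 0.0, 86.1]
force: [-0.4, -0.6, -0.3]
gripper_width: 0.25
grasp_force: 0.0
time_s: 15.4
position: [0.4724, 0.1455, 0.1039]
ee_rot: [-179.9, -0.0, 86.1]
force: [-3.3, 0.3, 5.1]
gripper_width: 0.058
grasp_force: 108.4
```

```bash
python3 -m inch '[{"dx":0,"dy":-0.14,"dz":-0.41,"ax":0,"ay":0,"az":0},{"dx":0,"dy":-0.14,"dz":-0.41,"ax":0,"ay":0,"az":0},{"dx":0,"dy":-0.1,"dz":-0.42,"ax":0,"ay":0,"az":0},{"dx":0,"dy":-0.1,"dz":-0.42,"ax":0,"ay":0,"az":0},{"dx":0,"dy":-0.05,"dz":-0.43,"ax":0,"ay":0,"az":0}]' 0 90
python3 -m inch '[{"dx":0,"dy":-0.05,"dz":-0.43,"ax":0,"ay":0,"az":0},{"dx":0,"dy":-0.01,"dz":-0.43,"ax":0,"ay":0,"az":0},{"dx":0,"dy":-0.01,"dz":-0.43,"ax":0,"ay":0,"az":0},{"dx":0,"dy":0.04,"dz":-0.43,"ax":0,"ay":0,"az":0},{"dx":0,"dy":0.04,"dz":-0.43,"ax":0,"ay":0,"az":0}]'
python3 -m inch '[{"dx":0,"dy":0.08,"dz":-0.43,"ax":0,"ay":0,"az":0},{"dx":0,"dy":0.09,"dz":-0.42,"ax":0,"ay":0,"az":0},{"dx":0,"dy":0.12,"dz":-0.42,"ax":0,"ay":0,"az":0},{"dx":0,"dy":0.13,"dz":-0.41,"ax":0,"ay":0,"az":0},{"dx":0,"dy":0.17,"dz":-0.4,"ax":0,"ay":0,"az":0}]'
```

```text
time_s: 16.02
position: [0.4618, 0.1462, 0.1457]
ee_rot: [-179.9, -0.0, 86.1]
force: [-4.2, 1.3, -3.9]
gripper_width: 0.063
grasp_force: 103.7
time_s: 16.65
position: [0.4618, 0.1461, 0.1885]
ee_rot: [-179.8, 0.0, 86.1]
force: [-7.7, 1.5, -2.7]
gripper_width: 0.062
grasp_force: 100.6
time_s: 17.27
position: [0.4722, 0.1455, 0.2301]
ee_rot: [-179.7, 0.0, 86.1]
force: [-11.4, 2.2, 0.3]
gripper_width: 0.064
grasp_force: 97.5
```

```bash
python3 -m inch '[{"dx":0,"dy":0.1,"dz":-0.4,"ax":0,"ay":0,"az":0},{"dx":0,"dy":0.15,"dz":-0.38,"ax":0,"ay":0,"az":0},{"dx":0,"dy":0.2,"dz":-0.38,"ax":0,"ay":0,"az":0},{"dx":0,"dy":0.24,"dz":-0.36,"ax":0,"ay":0,"az":0},{"dx":0,"dy":0.25,"dz":-0.35,"ax":0,"ay":0,"az":0}]'
python3 -m inch '[{"dx":0,"dy":0.28,"dz":-0.33,"ax":0,"ay":0,"az":0},{"dx":0,"dy":0.29,"dz":-0.32,"ax":0,"ay":0,"az":0},{"dx":0,"dy":0.31,"dz":-0.3,"ax":0,"ay":0,"az":0},{"dx":0,"dy":0.33,"dz":-0.29,"ax":0,"ay":0,"az":0},{"dx":0,"dy":0.35,"dz":-0.26,"ax":0,"ay":0,"az":0}]'
```

```text
time_s: 17.9
position: [0.4929, 0.1438, 0.2683]
ee_rot: [-179.9, -0.0, 86.1]
force: [-7.4, 1.0, 1.4]
gripper_width: 0.063
grasp_force: 93.2
time_s: 18.52
position: [0.5227, 0.1428, 0.2997]
ee_rot: [-179.7, -0.1, 86.2]
force: [-15.4, 1.1, 10.6]
gripper_width: 0.058
grasp_force: 88.9
```

```bash
python3 -m inch '[{"dx":0,"dy":0.22,"dz":-0.38,"ax":0,"ay":0,"az":0},{"dx":0,"dy":0.25,"dz":-0.36,"ax":0,"ay":0,"az":0},{"dx":0,"dy":0.3,"dz":-0.3,"ax":0,"ay":0,"az":0},{"dx":0,"dy":0.37,"dz":-0.26,"ax":0,"ay":0,"az":0}]'
```

```text
time_s: 19.02
position: [0.5489, 0.1397, 0.3241]
ee_rot: [179.8, -0.0, 86.1]
force: [-0.2, -0.2, -0.6]
gripper_width: -0.001
grasp_force: 0.0
```

Run:
```python
from h import *
s=r.state();print((s["position"][:2]@RL-[.566,.1755]).round(4),s["position"][2],s["time_s"])
im,L=door("scene")
h=cv2.cvtColor(im,cv2.COLOR_RGB2HSV).astype(int)
k=(abs(L[...,1])<.06)&(L[...,2]>.25)&(L[...,2]<.36)&(h[...,1]<90)&(L[...,0]>-.15)&(L[...,0]<.03)
for y in np.arange(-.055,.055,.01):
    q=L[k&(abs(L[...,1]-y)<.005)]
    if len(q): print(y.round(3),len(q),np.median(q,0).round(3),q[:,2].max().round(3))
cv2.imwrite("pics/s6.png",cv2.resize(im[70:190,250:410,::-1],None,fx=5,fy=5,interpolation=cv2.INTER_CUBIC))
```

```text
[-0.0278  0.0009] 0.32406753703862645 19.025
scene door theta rad 0.877 4185
-0.055 11 [-0.097 -0.053  0.263] 0.273
-0.045 11 [-0.094 -0.047  0.271] 0.275
-0.035 9 [-0.095 -0.035  0.271] 0.274
-0.025 7 [-0.096 -0.025  0.271] 0.275
-0.015 15 [-0.094 -0.013  0.272] 0.358
-0.005 20 [-0.035 -0.006  0.349] 0.36
0.005 8 [-0.095  0.004  0.271] 0.275
0.015 8 [-0.095  0.014  0.271] 0.275
0.025 9 [-0.094  0.026  0.27 ] 0.276
0.035 10 [-0.095  0.034  0.272] 0.275
0.045 11 [-0.095  0.048  0.271] 0.272
```

View pics/s6.png

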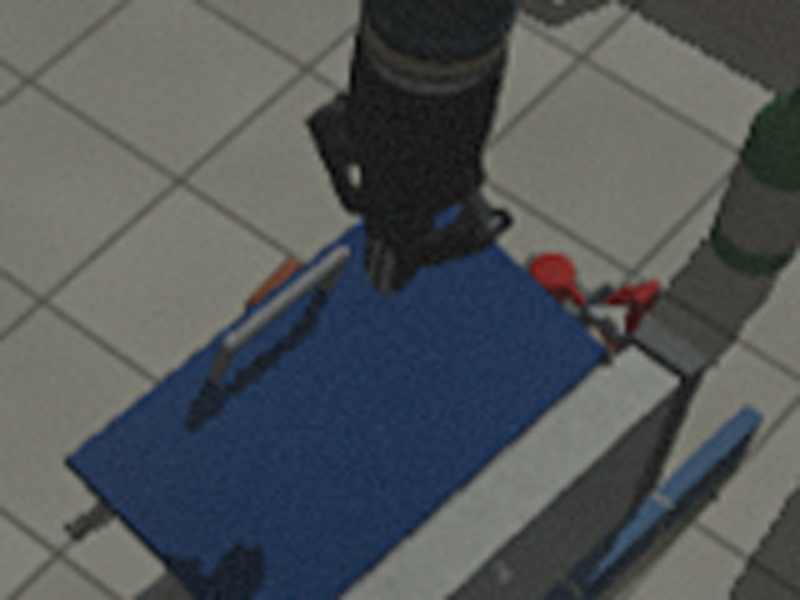

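```bash
python3 -m inch '[{"dx":0,"dy":-1,"dz":0,"ax":0,"ay":0,"az":0},{"dx":0,"dy":-1,"dz":0,"ax":0,"ay":0,"az":0},{"dx":0,"dy":-1,"dz":0,"ax":0,"ay":0,"az":0},{"dx":0,"dy":-0.85,"dz":0,"ax":0,"ay":0,"az":0},{"dx":0,"dy":0,"dz":0,"ax":0,"ay":0,"az":0}]' 0.25 50|head -4
python3 -m inch '[{"dx":0,"dy":0,"dz":0,"ax":0,"ay":0,"az":0},{"dx":0,"dy":0,"dz":0,"ax":0,"ay":0,"az":0},{"dx":0,"dy":0,"dz":1,"ax":0,"ay":0,"az":0},{"dx":0,"dy":0,"dz":1,"ax":0,"ay":0,"az":0},{"dx":0,"dy":0,"dz":1,"ax":0,"ay":0,"az":0}]' |head -4
python3 -m inch '[{"dx":0,"dy":0,"dz":1,"ax":0,"ay":0,"az":0},{"dx":0,"dy":0,"dz":1,"ax":0,"ay":0,"az":0},{"dx":0,"dy":0,"dz":1,"ax":0,"ay":0,"az":0},{"dx":0,"dy":0,"dz":1,"ax":0,"ay":0,"az":0},{"dx":0,"dy":0,"dz":1,"ax":0,"ay":0,"az":0}]' |head -4
python3 - <<'E'
from h import *
im,L=door("top")
s=r.state();print((s["position"][:2]@RL-[.566,.1755]).round(4),s["position"],s["ee_rot"])
E
```

```text
time_s: 19.7
position: [0.47, 0.1457, 0.3233]
ee_rot: [180.0, -0.0, 86.2]
force: [-0.4, 0.3, -0.6]
time_s: 20.32
position: [0.471, 0.1454, 0.2624]
ee_rot: [180.0, 0.0, 86.1]
force: [-0.3, 0.3, -0.1]
time_s: 20.95
position: [0.4711, 0.1454, 0.1623]
ee_rot: [180.0, 0.0, 86.1]
force: [0.6, 0.5, 0.2]
top door theta rad 0.007 5655
[-0.1076  0.0006] [0.46923034 0.14479284 0.15993878] [-1.79776849e+02  1.70907121e-01  8.60990140e+01]
```

```bash
python3 -m inch '[{"dx":0,"dy":0.1,"dz":1,"ax":0,"ay":0,"az":0},{"dx":0,"dy":0,"dz":1,"ax":0,"ay":0,"az":0},{"dx":0,"dy":0,"dz":0.6,"ax":0,"ay":0,"az":0},{"dx":0,"dy":0,"dz":0.4,"ax":0,"ay":0,"az":0},{"dx":0,"dy":0,"dz":0,"ax":0,"ay":0,"az":0}]' 0.25
python3 -m inch '[{"dx":0,"dy":0,"dz":0.2,"ax":0,"ay":0,"az":0},{"dx":0,"dy":0,"dz":0.15,"ax":0,"ay":0,"az":0},{"dx":0,"dy":0,"dz":0,"ax":0,"ay":0,"az":0}]'
```

```text
time_s: 21.62
position: [0.4725, 0.1453, 0.1029]
ee_rot: [-180.0, 0.0, 86.1]
force: [0.3, 0.6, 0.1]
gripper_width: 0.251
grasp_force: 0.0
time_s: 22.0
position: [0.4724, 0.1454, 0.0961]
ee_rot: [-180.0, -0.0, 86.1]
force: [-0.2, 0.3, -0.2]
gripper_width: 0.248
grasp_force: 0.0
```

```bash
python3 -m inch '[{"dx":0,"dy":0,"dz":0,"ax":0,"ay":0,"az":0},{"dx":0,"dy":0,"dz":0,"ax":0,"ay":0,"az":0},{"dx":0,"dy":0,"dz":0,"ax":0,"ay":0,"az":0},{"dx":0,"dy":0,"dz":0,"ax":0,"ay":0,"az":0}]' 0 50
python3 -m inch '[{"dx":0,"dy":-0.14,"dz":-0.41,"ax":0,"ay":0,"az":0},{"dx":0,"dy":-0.14,"dz":-0.41,"ax":0,"ay":0,"az":0},{"dx":0,"dy":-0.1,"dz":-0.42,"ax":0,"ay":0,"az":0},{"dx":0,"dy":-0.1,"dz":-0.42,"ax":0,"ay":0,"az":0},{"dx":0,"dy":-0.05,"dz":-0.43,"ax":0,"ay":0,"az":0}]'
python3 -m inch '[{"dx":0,"dy":-0.05,"dz":-0.43,"ax":0,"ay":0,"az":0},{"dx":0,"dy":-0.01,"dz":-0.43,"ax":0,"ay":0,"az":0},{"dx":0,"dy":-0.01,"dz":-0.43,"ax":0,"ay":0,"az":0},{"dx":0,"dy":0.04,"dz":-0.43,"ax":0,"ay":0,"az":0},{"dx":0,"dy":0.04,"dz":-0.43,"ax":0,"ay":0,"az":0}]'
```

```text
time_s: 22.5
position: [0.4724, 0.1454, 0.0963]
ee_rot: [-180.0, -0.0, 86.1]
force: [-2.0, -1.0, 3.0]
gripper_width: 0.095
grasp_force: 48.8
time_s: 23.12
position: [0.4617, 0.1462, 0.1385]
ee_rot: [-180.0, -0.0, 86.1]
force: [1.2, 0.5, -3.9]
gripper_width: 0.1
grasp_force: 48.6
time_s: 23.75
position: [0.4616, 0.1461, 0.1812]
ee_rot: [-179.9, 0.0, 86.1]
force: [-1.4, 0.6, -4.0]
gripper_width: 0.09
grasp_force: 48.6
```

```bash
python3 -m inch '[{"dx":0,"dy":0.08,"dz":-0.43,"ax":0,"ay":0,"az":0},{"dx":0,"dy":0.09,"dz":-0.42,"ax":0,"ay":0,"az":0},{"dx":0,"dy":0.12,"dz":-0.42,"ax":0,"ay":0,"az":0},{"dx":0,"dy":0.13,"dz":-0.41,"ax":0,"ay":0,"az":0},{"dx":0,"dy":0.17,"dz":-0.4,"ax":0,"ay":0,"az":0}]'
python3 -m inch '[{"dx":0,"dy":0.17,"dz":-0.4,"ax":0,"ay":0,"az":0},{"dx":0,"dy":0.2,"dz":-0.38,"ax":0,"ay":0,"az":0},{"dx":0,"dy":0.22,"dz":-0.38,"ax":0,"ay":0,"az":0},{"dx":0,"dy":0.24,"dz":-0.36,"ax":0,"ay":0,"az":0},{"dx":0,"dy":0.25,"dz":-0.35,"ax":0,"ay":0,"az":0}]'
```

```text
time_s: 24.38
position: [0.472, 0.1454, 0.2225]
ee_rot: [-179.7, 0.0, 86.1]
force: [-6.6, 1.4, -3.6]
gripper_width: 0.095
grasp_force: 48.6
time_s: 25.0
position: [0.4924, 0.1441, 0.2602]
ee_rot: [-179.6, 0.0, 86.1]
force: [-11.1, 1.9, 0.5]
gripper_width: 0.089
grasp_force: 48.7
```

```bash
python3 -m inch '[{"dx":0,"dy":0.22,"dz":-0.33,"ax":0,"ay":0,"az":0},{"dx":0,"dy":0.25,"dz":-0.32,"ax":0,"ay":0,"az":0},{"dx":0,"dy":0.29,"dz":-0.3,"ax":0,"ay":0,"az":0},{"dx":0,"dy":0.31,"dz":-0.29,"ax":0,"ay":0,"az":0}]'
```

```text
time_s: 25.5
position: [0.5148, 0.1426, 0.2856]
ee_rot: [-179.7, -0.0, 86.1]
force: [-8.8, 1.0, 2.0]
gripper_width: 0.093
grasp_force: 48.7
```

```bash
python3 -m inch '[{"dx":0,"dy":0.33,"dz":-0.27,"ax":0,"ay":0,"az":0},{"dx":0,"dy":0.34,"dz":-0.25,"ax":0,"ay":0,"az":0},{"dx":0,"dy":0.36,"dz":-0.24,"ax":0,"ay":0,"az":0},{"dx":0,"dy":0.37,"dz":-0.22,"ax":0,"ay":0,"az":0}]'
python3 -m inch '[{"dx":0,"dy":0.38,"dz":-0.2,"ax":0,"ay":0,"az":0},{"dx":0,"dy":0.39,"dz":-0.18,"ax":0,"ay":0,"az":0},{"dx":0,"dy":0.4,"dz":-0.16,"ax":0,"ay":0,"az":0}]'
```

```text
time_s: 26.0
position: [0.5431, 0.1407, 0.307]
ee_rot: [-179.8, -0.1, 86.1]
force: [-11.1, 0.7, 9.5]
gripper_width: 0.088
grasp_force: 48.9
time_s: 26.38
position: [0.568, 0.1391, 0.3185]
ee_rot: [180.0, -0.1, 86.1]
force: [-8.7, 0.3, 8.3]
gripper_width: 0.094
grasp_force: 50.3
```

```bash
python3 -m inch '[{"dx":0,"dy":0.4,"dz":-0.06,"ax":0,"ay":0,"az":0},{"dx":0,"dy":0.4,"dz":-0.06,"ax":0,"ay":0,"az":0},{"dx":0,"dy":0.4,"dz":-0.05,"ax":0,"ay":0,"az":0}]'
```

```text
time_s: 26.75
position: [0.5938, 0.1374, 0.3245]
ee_rot: [179.6, -0.2, 86.1]
force: [-7.9, 1.3, 17.6]
gripper_width: 0.092
grasp_force: 52.3
```

```bash
python3 -m inch '[{"dx":0,"dy":0.4,"dz":-0.13,"ax":0,"ay":0,"az":0},{"dx":0,"dy":0.4,"dz":-0.1,"ax":0,"ay":0,"az":0},{"dx":0,"dy":0.4,"dz":-0.06,"ax":0,"ay":0,"az":0}]' 0 70
```

```text
time_s: 27.12
position: [0.6168, 0.1358, 0.328]
ee_rot: [179.8, -0.1, 86.1]
force: [-6.0, 1.4, 5.9]
gripper_width: 0.081
grasp_force: 68.6
```

```bash
python3 -m inch '[{"dx":0,"dy":0.4,"dz":-0.02,"ax":0,"ay":0,"az":0},{"dx":0,"dy":0.4,"dz":0.0,"ax":0,"ay":0,"az":0},{"dx":0,"dy":0.4,"dz":0.02,"ax":0,"ay":0,"az":0},{"dx":0,"dy":0.4,"dz":0.05,"ax":0,"ay":0,"az":0}]'
```

```text
time_s: 27.62
position: [0.6492, 0.1335, 0.3261]
ee_rot: [179.8, -0.1, 86.1]
force: [-2.2, 0.9, 5.7]
gripper_width: 0.08
grasp_force: 71.3
```

```bash
python3 -m inch '[{"dx":0,"dy":0.4,"dz":0.07,"ax":0,"ay":0,"az":0},{"dx":0,"dy":0.4,"dz":0.09,"ax":0,"ay":0,"az":0},{"dx":0,"dy":0.4,"dz":0.11,"ax":0,"ay":0,"az":0}]'
```

```text
time_s: 28.0
position: [0.6737, 0.132, 0.3197]
ee_rot: [179.7, -0.1, 86.1]
force: [-1.4, 1.6, 4.1]
gripper_width: 0.084
grasp_force: 72.5
```

```bash
python3 -m inch '[{"dx":0,"dy":0.42,"dz":0.13,"ax":0,"ay":0,"az":0},{"dx":0,"dy":0.42,"dz":0.17,"ax":0,"ay":0,"az":0},{"dx":0,"dy":0.42,"dz":0.19,"ax":0,"ay":0,"az":0},{"dx":0,"dy":0.1,"dz":0.05,"ax":0,"ay":0,"az":0}]'
python3 - <<'E'
from h import *
door("scene")
E
```

```text
time_s: 28.5
position: [0.7007, 0.13, 0.3074]
ee_rot: [179.8, -0.0, 86.1]
force: [-0.3, 1.6, 4.4]
gripper_width: 0.085
grasp_force: 73.7
scene door theta rad 3.19 118
```

```bash
python3 -m inch '[{"dx":0,"dy":0,"dz":0,"ax":0,"ay":0,"az":0},{"dx":0,"dy":-0.3,"dz":-0.2,"ax":0,"ay":0,"az":0},{"dx":0,"dy":-0.2,"dz":-0.5,"ax":0,"ay":0,"az":0},{"dx":0,"dy":-0.1,"dz":-1,"ax":0,"ay":0,"az":0},{"dx":0,"dy":0,"dz":-1,"ax":0,"ay":0,"az":0}]' 0.4 60
python3 -m inch '[{"dx":0,"dy":0,"dz":-1,"ax":0,"ay":0,"az":0},{"dx":0,"dy":0,"dz":-1,"ax":0,"ay":0,"az":0},{"dx":0,"dy":0,"dz":-1,"ax":0,"ay":0,"az":0}]'
python3 - <<'E'
from h import *
im,L=door("scene")
im,h,P=snap("scene"); cv2.imwrite("pics/s7.png",cv2.resize(im[20:340,140:500,::-1],None,fx=2.2,fy=1.85,interpolation=cv2.INTER_CUBIC))
caps("top");caps("scene")
E
```

```text
time_s: 29.18
position: [0.6866, 0.1306, 0.3625]
ee_rot: [180.0, -0.0, 86.1]
force: [1.1, -0.6, -0.2]
gripper_width: 0.402
grasp_force: 0.0
time_s: 29.55
position: [0.6867, 0.1305, 0.4227]
ee_rot: [179.9, -0.0, 86.1]
force: [0.5, 0.5, -1.0]
gripper_width: 0.402
grasp_force: 0.0
scene door theta rad 2.614 258
top green [271, 246, 14, 34, 467] body [ 0.416 -0.073  0.034] zmax 0.04 cap 0  
top green [331, 183, 18, 19, 131] body [ 0.601 -0.236  0.059] zmax 0.083 cap 71 [ 0.6128 -0.2459  0.0937] 0.0999
top green [0, 195, 19, 13, 107] body [0.574 0.607 0.139] zmax 0.155 cap 3 [0.5596 0.6184 0.0911] 0.0933
top green [3, 183, 16, 4, 29] body [0.619 0.613 0.135] zmax 0.153 cap 0  
top orange [144, 256, 8, 31, 177] body [0.4   0.283 0.036] zmax 0.736 cap 0  
top orange [391, 192, 20, 19, 174] body [ 0.581 -0.406  0.059] zmax 0.097 cap 94 [ 0.5891 -0.4169  0.0916] 0.0971
top orange [305, 157, 20, 22, 100] body [ 0.67  -0.164  0.06 ] zmax 0.081 cap 76 [ 0.6901 -0.1834  0.0897] 0.0904
top orange [551, 395, 9, 10, 25] body [-0.188 -1.317 -0.716] zmax -0.658 cap 0  
top yellow [0, 102, 53, 55, 2475] body [0.749 0.564 0.187] zmax 0.195 cap 0  
scene green [234, 194, 25, 22, 232] body [ 0.422 -0.075  0.033] zmax 0.038 cap 0  
scene green [255, 271, 7, 12, 39] body [ 0.631 -0.243  0.059] zmax 0.065 cap 29 [ 0.6208 -0.2471  0.0984] 0.0994
scene orange [272, 0, 50, 20, 619] body [-0.453  1.289 -0.392] zmax 0.723 cap 0  
scene orange [300, 122, 25, 21, 273] body [0.398 0.311 0.039] zmax 0.047 cap 0  
scene orange [200, 304, 17, 19, 142] body [ 0.603 -0.424  0.058] zmax 0.081 cap 64 [ 0.5906 -0.4166  0.0953] 0.0963
scene yellow [417, 97, 56, 69, 1342] body [0.776 0.522 0.186] zmax 0.195 cap 0
```

View pics/s7.png

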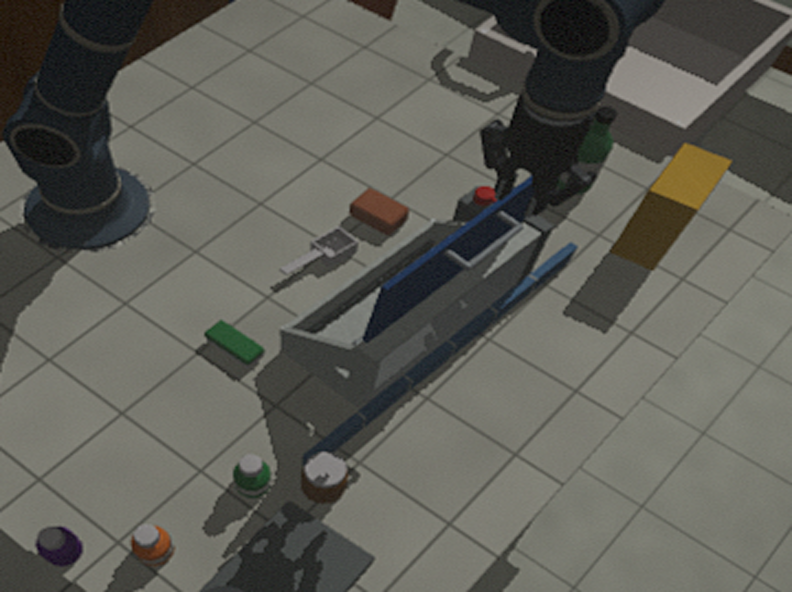

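The door stays up. The orange bottle at crop (152,543) has been knocked to (0.590,-0.417), and green is still at (0.617,-0.246). Next I'll press green's cap.

```bash
python3 -m inch '[{"dx":-1,"dy":-0.12,"dz":0,"ax":0,"ay":0,"az":0},{"dx":-1,"dy":-0.12,"dz":0,"ax":0,"ay":0,"az":0},{"dx":-1,"dy":-0.12,"dz":0,"ax":0,"ay":0,"az":0},{"dx":-1,"dy":-0.12,"dz":0,"ax":0,"ay":0,"az":0},{"dx":-1,"dy":-0.12,"dz":0,"ax":0,"ay":0,"az":0}]' 0 60 |sed -n 2p
python3 -m inch '[{"dx":-1,"dy":-0.12,"dz":0,"ax":0,"ay":0,"az":0},{"dx":-1,"dy":-0.12,"dz":0,"ax":0,"ay":0,"az":0},{"dx":-1,"dy":-0.12,"dz":0,"ax":0,"ay":0,"az":0},{"dx":-1,"dy":-0.12,"dz":0,"ax":0,"ay":0,"az":0},{"dx":-1,"dy":-0.12,"dz":0,"ax":0,"ay":0,"az":0}]' |sed -n 2p
python3 -m inch '[{"dx":-1,"dy":-0.12,"dz":0,"ax":0,"ay":0,"az":0},{"dx":-1,"dy":-0.12,"dz":0,"ax":0,"ay":0,"az":0},{"dx":-1,"dy":-0.12,"dz":0,"ax":0,"ay":0,"az":0},{"dx":-1,"dy":-0.12,"dz":0.5,"ax":0,"ay":0,"az":0},{"dx":-1,"dy":-0.12,"dz":1,"ax":0,"ay":0,"az":0}]' |sed -n 2p
python3 -m inch '[{"dx":-1,"dy":-0.1,"dz":1,"ax":0,"ay":0,"az":0},{"dx":-1,"dy":-0.1,"dz":1,"ax":0,"ay":0,"az":0},{"dx":-1,"dy":-0.1,"dz":1,"ax":0,"ay":0,"az":0},{"dx":-1,"dy":-0.1,"dz":1,"ax":0,"ay":0,"az":0},{"dx":0,"dy":0,"dz":1,"ax":0,"ay":0,"az":0}]' |sed -n 2p
python3 -m inch '[{"dx":0,"dy":0,"dz":1,"ax":0,"ay":0,"az":1},{"dx":0,"dy":0,"dz":1,"ax":0,"ay":0,"az":1},{"dx":0,"dy":0,"dz":1,"ax":0,"ay":0,"az":1},{"dx":0,"dy":0,"dz":1,"ax":0,"ay":0,"az":1},{"dx":0,"dy":0,"dz":0,"ax":0,"ay":0,"az":1}]' |sed -n 2p
python3 -m inch '[{"dx":0,"dy":0,"dz":0,"ax":0,"ay":0,"az":1},{"dx":0,"dy":0,"dz":0,"ax":0,"ay":0,"az":1},{"dx":0,"dy":0,"dz":0,"ax":0,"ay":0,"az":1},{"dx":0,"dy":0,"dz":0,"ax":0,"ay":0,"az":1},{"dx":0,"dy":0,"dz":0,"ax":0,"ay":0,"az":1}]' |sed -n 1,3p
python3 -m inch '[{"dx":0,"dy":0,"dz":0,"ax":0,"ay":0,"az":1},{"dx":0,"dy":0,"dz":0,"ax":0,"ay":0,"az":0.25}]'
```

```text
position: [0.6679, 0.0301, 0.4212]
position: [0.6492, -0.0684, 0.421]
position: [0.6307, -0.1676, 0.3908]
position: [0.6158, -0.2484, 0.2897]
position: [0.6157, -0.2451, 0.2083]
time_s: 33.5
position: [0.6168, -0.2457, 0.2103]
ee_rot: [-180.0, 0.0, 5.9]
time_s: 33.75
position: [0.6169, -0.2456, 0.2103]
ee_rot: [180.0, 0.1, -3.9]
force: [0.7, -0.3, 0.4]
gripper_width: -0.002
grasp_force: 0.0
```

```bash
python3 -m inch '[{"dx":0,"dy":0.04,"dz":1,"ax":0,"ay":0,"az":0},{"dx":0,"dy":0,"dz":1,"ax":0,"ay":0,"az":0},{"dx":0,"dy":0,"dz":1,"ax":0,"ay":0,"az":0},{"dx":0,"dy":0,"dz":1,"ax":0,"ay":0,"az":0},{"dx":0,"dy":0,"dz":1,"ax":0,"ay":0,"az":0}]' |sed -n 2,4p
python3 -m inch '[{"dx":0,"dy":0,"dz":0.25,"ax":0,"ay":0,"az":0},{"dx":0,"dy":0,"dz":0.25,"ax":0,"ay":0,"az":0},{"dx":0,"dy":0,"dz":0.25,"ax":0,"ay":0,"az":0}]' |sed -n 2,4p
python3 -m inch '[{"dx":0,"dy":0,"dz":0.2,"ax":0,"ay":0,"az":0},{"dx":0,"dy":0,"dz":0.2,"ax":0,"ay":0,"az":0},{"dx":0,"dy":0,"dz":0,"ax":0,"ay":0,"az":0}]' |sed -n 2,4p
```

```text
position: [0.6171, -0.246, 0.1094]
ee_rot: [-180.0, 0.0, -3.9]
force: [0.3, 0.4, -0.5]
position: [0.6177, -0.2465, 0.0965]
ee_rot: [180.0, -0.1, -3.9]
force: [0.5, -0.9, 0.0]
position: [0.6171, -0.246, 0.0878]
ee_rot: [-180.0, 0.0, -3.9]
force: [0.4, 0.5, -0.8]
```

```bash
python3 -m inch '[{"dx":0,"dy":0,"dz":0.2,"ax":0,"ay":0,"az":0},{"dx":0,"dy":0,"dz":0.2,"ax":0,"ay":0,"az":0}]' |sed -n 2,4p
python3 -m inch '[{"dx":0,"dy":0,"dz":0.2,"ax":0,"ay":0,"az":0},{"dx":0,"dy":0,"dz":0,"ax":0,"ay":0,"az":0}]' |sed -n 2,4p
python3 - <<'E'
from h import *
im,h,P=snap("scene"); cv2.imwrite("pics/s8.png",cv2.resize(im[200:340,170:330,::-1],None,fx=4,fy=4,interpolation=cv2.INTER_CUBIC))
E
```

```text
position: [0.6173, -0.2461, 0.0799]
ee_rot: [-180.0, -0.0, -3.9]
force: [-0.2, 0.5, 3.5]
position: [0.6174, -0.2461, 0.0761]
ee_rot: [-180.0, -0.0, -3.9]
force: [-1.1, 1.3, 1.8]
```

View pics/s8.png

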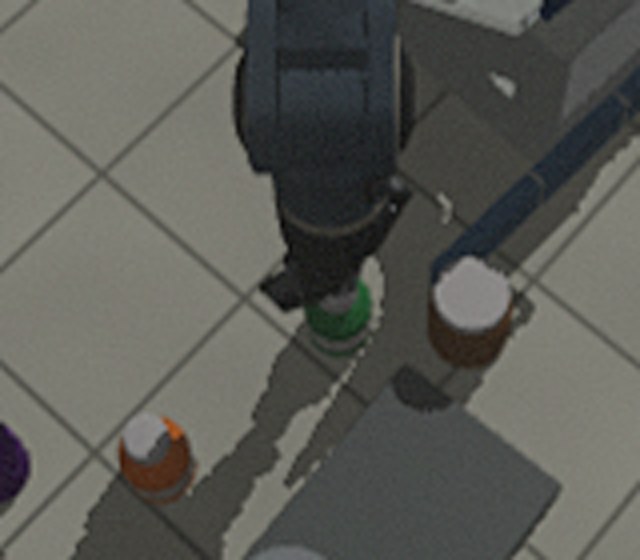

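```bash
python3 -m inch '[{"dx":0,"dy":0,"dz":0.15,"ax":0,"ay":0,"az":0},{"dx":0,"dy":0,"dz":0,"ax":0,"ay":0,"az":0}]' |sed -n 2,4p
python3 -m inch '[{"dx":0,"dy":0,"dz":0.15,"ax":0,"ay":0,"az":0},{"dx":0,"dy":0,"dz":0,"ax":0,"ay":0,"az":0}]' |sed -n 2,4p
python3 -m inch '[{"dx":0,"dy":0,"dz":0.15,"ax":0,"ay":0,"az":0},{"dx":0,"dy":0,"dz":0,"ax":0,"ay":0,"az":0}]' |sed -n 2,4p
```

```text
position: [0.6174, -0.2461, 0.0732]
ee_rot: [-180.0, -0.0, -3.9]
force: [-0.5, 1.5, 4.2]
position: [0.6173, -0.2462, 0.0701]
ee_rot: [180.0, -0.0, -3.9]
force: [0.0, -0.1, 2.8]
position: [0.6183, -0.2468, 0.0697]
ee_rot: [-180.0, -0.2, -3.9]
force: [-3.7, 3.1, 17.0]
```

Hard stop reached with TCP at z 0.070, so green's cap is home and the real fingertips sit about 20 mm above the reported TCP. Now I'll grasp green.

```bash
python3 -m inch '[{"dx":0,"dy":0,"dz":-1,"ax":0,"ay":0,"az":0},{"dx":0,"dy":0,"dz":-1,"ax":0,"ay":0,"az":0},{"dx":0,"dy":0,"dz":0,"ax":0,"ay":0,"az":0},{"dx":0,"dy":0,"dz":0,"ax":0,"ay":0,"az":0}]' 0.9 40 |sed -n 2,5p
python3 - <<'E'
from h import *
caps("top",(("green",45,85),)); caps("scene",(("green",45,85),("orange",5,18)))
E
python3 -m inch '[{"dx":0,"dy":0,"dz":1,"ax":0,"ay":0,"az":0},{"dx":0,"dy":0,"dz":1,"ax":0,"ay":0,"az":0},{"dx":0,"dy":0,"dz":0.7,"ax":0,"ay":0,"az":0},{"dx":0,"dy":0,"dz":0.5,"ax":0,"ay":0,"az":0},{"dx":0,"dy":0,"dz":0,"ax":0,"ay":0,"az":0}]' |sed -n 2,5p
```

```text
position: [0.6171, -0.2457, 0.1067]
ee_rot: [-180.0, 0.0, -3.9]
force: [0.5, -0.2, 0.2]
gripper_width: 0.848
top green [0, 197, 20, 11, 117] body [0.574 0.609 0.139] zmax 0.166 cap 4 [0.5638 0.6247 0.1065] 0.0952
top green [3, 183, 14, 5, 28] body [0.619 0.613 0.136] zmax 0.149 cap 0  
scene green [256, 271, 6, 12, 35] body [ 0.633 -0.244  0.059] zmax 0.068 cap 14 [ 0.6198 -0.2382  0.0903] 0.0897
scene orange [282, 0, 43, 24, 686] body [-0.426  1.316 -0.392] zmax 0.673 cap 0  
scene orange [299, 122, 26, 20, 270] body [0.397 0.309 0.039] zmax 0.045 cap 0  
scene orange [200, 304, 17, 19, 146] body [ 0.603 -0.424  0.058] zmax 0.087 cap 50 [ 0.5881 -0.4177  0.0965] 0.097
position: [0.6168, -0.246, 0.042]
ee_rot: [-180.0, 0.1, -3.9]
force: [0.4, -0.3, 1.1]
gripper_width: 0.9
```

```bash
python3 -m inch '[{"dx":0,"dy":0,"dz":0.6,"ax":0,"ay":0,"az":0},{"dx":0,"dy":0,"dz":0.5,"ax":0,"ay":0,"az":0},{"dx":0,"dy":0,"dz":0.3,"ax":0,"ay":0,"az":0},{"dx":0,"dy":0,"dz":0.3,"ax":0,"ay":0,"az":0},{"dx":0,"dy":0,"dz":0,"ax":0,"ay":0,"az":0}]' |sed -n 2,5p
python3 -m inch '[{"dx":0,"dy":0,"dz":0,"ax":0,"ay":0,"az":0},{"dx":0,"dy":0,"dz":0,"ax":0,"ay":0,"az":0},{"dx":0,"dy":0,"dz":0,"ax":0,"ay":0,"az":0},{"dx":0,"dy":0,"dz":0,"ax":0,"ay":0,"az":0}]' 0.3 40
```

```text
position: [0.617, -0.246, 0.0086]
ee_rot: [-180.0, 0.0, -3.9]
force: [0.2, 0.4, 0.5]
gripper_width: 0.904
time_s: 38.78
position: [0.6178, -0.2466, 0.0099]
ee_rot: [180.0, -0.1, -3.9]
force: [-0.3, -0.5, 5.5]
gripper_width: 0.594
grasp_force: 42.2
```

```bash
python3 -m inch '[{"dx":0,"dy":0,"dz":-0.5,"ax":0,"ay":0,"az":0},{"dx":0,"dy":0,"dz":-1,"ax":0,"ay":0,"az":0},{"dx":0,"dy":0,"dz":-1,"ax":0,"ay":0,"az":0},{"dx":0,"dy":0,"dz":-1,"ax":0,"ay":0,"az":0},{"dx":0,"dy":0,"dz":-1,"ax":0,"ay":0,"az":0}]' |sed -n 2,6p
python3 -m inch '[{"dx":0,"dy":0,"dz":-1,"ax":0,"ay":0,"az":0},{"dx":0,"dy":0,"dz":-1,"ax":0,"ay":0,"az":0},{"dx":0,"dy":0,"dz":-1,"ax":0,"ay":0,"az":0},{"dx":-0.33,"dy":-1,"dz":0,"ax":0,"ay":0,"az":0},{"dx":-0.33,"dy":-1,"dz":0,"ax":0,"ay":0,"az":0}]' |sed -n 2p
python3 -m inch '[{"dx":-0.33,"dy":-1,"dz":0,"ax":0,"ay":0,"az":0},{"dx":-0.33,"dy":-1,"dz":0,"ax":0,"ay":0,"az":0},{"dx":-0.33,"dy":-1,"dz":0,"ax":0,"ay":0,"az":0},{"dx":-0.33,"dy":-1,"dz":0,"ax":0,"ay":0,"az":0},{"dx":-0.33,"dy":-1,"dz":0,"ax":0,"ay":0,"az":0}]' |sed -n 2p
python3 -m inch '[{"dx":-0.33,"dy":-1,"dz":0,"ax":0,"ay":0,"az":0},{"dx":-0.33,"dy":-1,"dz":0,"ax":0,"ay":0,"az":0},{"dx":-0.33,"dy":-1,"dz":0,"ax":0,"ay":0,"az":0},{"dx":-0.33,"dy":-1,"dz":0,"ax":0,"ay":0,"az":0},{"dx":-0.33,"dy":-1,"dz":0,"ax":0,"ay":0,"az":0}]' |sed -n 2p
python3 -m inch '[{"dx":-0.33,"dy":-1,"dz":0,"ax":0,"ay":0,"az":0},{"dx":-0.33,"dy":-1,"dz":0,"ax":0,"ay":0,"az":0},{"dx":-0.33,"dy":-1,"dz":0,"ax":0,"ay":0,"az":0},{"dx":-0.15,"dy":-0.5,"dz":0,"ax":0,"ay":0,"az":0},{"dx":0,"dy":0,"dz":0,"ax":0,"ay":0,"az":0}]'
```

```text
position: [0.6174, -0.2462, 0.1009]
ee_rot: [-180.0, -0.0, -3.9]
force: [0.5, 0.3, -1.7]
gripper_width: 0.589
grasp_force: 41.9
position: [0.6067, -0.2052, 0.16]
position: [0.5805, -0.1027, 0.1597]
position: [0.556, -0.0427, 0.1699]
time_s: 41.9
position: [0.5366, 0.0707, 0.1593]
ee_rot: [-180.0, -0.0, -3.8]
force: [0.6, -0.9, -1.4]
gripper_width: 0.59
grasp_force: 42.5
```

Run:
```python
from h import *
im,h,P=snap("scene"); cv2.imwrite("pics/s9.png",cv2.resize(im[100:260,220:400,::-1],None,fx=4,fy=3.7,interpolation=cv2.INTER_CUBIC))
L=loc(P)
k=hue(h,45,85,80,30)&(L[...,0]>-.1)&(L[...,0]<.05)&(abs(L[...,1])<.2)
q=L[k]; print(len(q), q.min(0).round(3),q.max(0).round(3),np.median(q,0).round(3))
```

```text
116 [-0.056 -0.1    0.147] [-0.003 -0.049  0.21 ] [-0.017 -0.079  0.197]
```

View pics/s9.png

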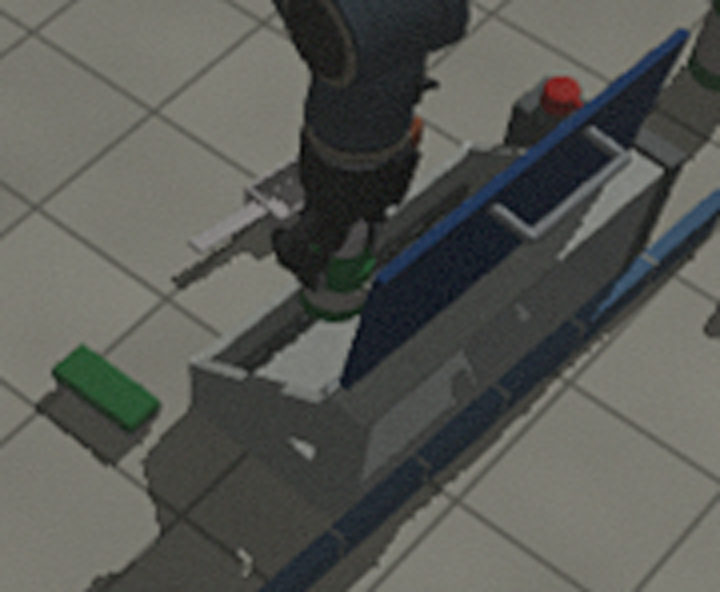

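Run:
```python
from h import *
im,h,P=snap("scene"); L=loc(P); im2,h2,P2=snap("top")
k=(abs(L[...,1]+.07)<.06)&(L[...,0]>-.09)&(L[...,0]<.03)&(L[...,2]>.13)&(L[...,2]<.25)
q=L[k]; hh=h[k]
for z in np.arange(.13,.25,.01):
    s=abs(q[:,2]-z)<.005
    if s.sum(): print(z.round(3),s.sum(),q[s].min(0).round(3),q[s].max(0).round(3),hh[s].mean(0).round(0))
```

```text
0.14 3 [-0.043 -0.099  0.144] [-0.004 -0.069  0.145] [70. 44. 61.]
0.15 29 [-0.045 -0.104  0.145] [-0.002 -0.07   0.154] [59. 67. 61.]
0.16 39 [-0.045 -0.103  0.155] [-0.002 -0.065  0.164] [58. 71. 47.]
0.17 37 [-0.042 -0.1    0.165] [-0.003 -0.058  0.175] [25. 17. 66.]
0.18 25 [-0.031 -0.1    0.175] [-0.005 -0.066  0.185] [37. 20. 66.]
0.19 47 [-0.042 -0.107  0.185] [-0.006 -0.042  0.195] [61. 70. 50.]
0.2 75 [-0.053 -0.108  0.195] [-0.007 -0.037  0.205] [64. 90. 48.]
0.21 34 [-0.03  -0.107  0.205] [-0.017 -0.037  0.215] [64. 45. 45.]
0.22 26 [-0.035 -0.105  0.215] [-0.018 -0.038  0.225] [66. 17. 52.]
0.23 56 [-0.043 -0.125  0.225] [-0.019 -0.022  0.235] [57. 20. 52.]
0.24 34 [-0.045 -0.129  0.235] [-0.02  -0.014  0.245] [71. 27. 41.]
```

```bash
python3 -m inch '[{"dx":0,"dy":0,"dz":1,"ax":0,"ay":0,"az":0},{"dx":0,"dy":0,"dz":1,"ax":0,"ay":0,"az":0},{"dx":0,"dy":0,"dz":1,"ax":0,"ay":0,"az":0},{"dx":0,"dy":0,"dz":1,"ax":0,"ay":0,"az":0},{"dx":0,"dy":0,"dz":1,"ax":0,"ay":0,"az":0}]' |sed -n 2,6p
python3 -m inch '[{"dx":0,"dy":0,"dz":0.4,"ax":0,"ay":0,"az":0},{"dx":0,"dy":0,"dz":0.4,"ax":0,"ay":0,"az":0},{"dx":0,"dy":0,"dz":0.3,"ax":0,"ay":0,"az":0},{"dx":0,"dy":0,"dz":0.3,"ax":0,"ay":0,"az":0}]' |sed -n 2,6p
```

```text
position: [0.5364, 0.07, 0.0575]
ee_rot: [180.0, 0.0, -3.9]
force: [0.7, 0.5, -1.9]
gripper_width: 0.595
grasp_force: 42.5
position: [0.5399, 0.0695, 0.0333]
ee_rot: [-179.9, -0.4, -3.9]
force: [-1.3, -3.1, 31.5]
gripper_width: 0.588
grasp_force: 45.4
```

```bash
python3 -m inch '[{"dx":0,"dy":0,"dz":-0.2,"ax":0,"ay":0,"az":0},{"dx":0,"dy":0,"dz":0,"ax":0,"ay":0,"az":0}]' |sed -n 2,6p
python3 -m inch '[{"dx":0,"dy":0,"dz":0,"ax":0,"ay":0,"az":0},{"dx":0,"dy":0,"dz":0,"ax":0,"ay":0,"az":0},{"dx":0,"dy":0,"dz":0,"ax":0,"ay":0,"az":0},{"dx":0,"dy":0,"dz":-0.5,"ax":0,"ay":0,"az":0},{"dx":0,"dy":0,"dz":-1,"ax":0,"ay":0,"az":0}]' 0.8|sed -n 2,6p
python3 -m inch '[{"dx":0,"dy":0,"dz":-1,"ax":0,"ay":0,"az":0},{"dx":0,"dy":0,"dz":-1,"ax":0,"ay":0,"az":0},{"dx":0,"dy":0,"dz":-1,"ax":0,"ay":0,"az":0},{"dx":0,"dy":0,"dz":-1,"ax":0,"ay":0,"az":0},{"dx":0,"dy":0,"dz":-1,"ax":0,"ay":0,"az":0}]' |sed -n 2,6p
python3 -m inch '[{"dx":0,"dy":1,"dz":-1,"ax":0,"ay":0,"az":0},{"dx":0,"dy":1,"dz":-1,"ax":0,"ay":0,"az":0},{"dx":0,"dy":1,"dz":0,"ax":0,"ay":0,"az":0},{"dx":0,"dy":1,"dz":0,"ax":0,"ay":0,"az":0},{"dx":0,"dy":1,"dz":0,"ax":0,"ay":0,"az":0}]' |sed -n 2,6p
python3 - <<'E'
from h import *
im,h,P=snap("top"); L=loc(P)
w=(h[...,1]<60)&(h[...,2]>90)&(L[...,2]>.09)&(L[...,2]<.125)&(abs(L[...,1])<.16)&(L[...,0]>-.07)&(L[...,0]<.03)
for m,s in big(w,2): print(s,np.median(L[m],0).round(4),((L[m].min(0)+L[m].max(0))/2).round(4))
g=hue(h,45,85,90,30)&(L[...,2]>.02)&(L[...,2]<.12)&(abs(L[...,1])<.16)&(L[...,0]>-.08)&(L[...,0]<.03); q=L[g]; print(len(q),q.min(0),q.max(0))
cv2.imwrite("pics/t10.png",cv2.resize(im[140:260,100:280,::-1],None,fx=4,fy=4,interpolation=cv2.INTER_CUBIC))
E
```

```text
position: [0.5367, 0.0702, 0.0354]
ee_rot: [-180.0, -0.0, -3.9]
force: [0.5, -0.6, -1.6]
gripper_width: 0.589
grasp_force: 42.0
position: [0.5362, 0.0699, 0.0658]
ee_rot: [180.0, 0.1, -3.9]
force: [-0.3, 0.3, -0.1]
gripper_width: 0.804
grasp_force: 0.0
position: [0.5365, 0.0701, 0.1665]
ee_rot: [-180.0, -0.0, -3.9]
force: [-0.9, -0.1, 0.3]
gripper_width: 0.799
grasp_force: 0.0
position: [0.529, -0.0313, 0.2044]
ee_rot: [180.0, 0.1, -3.9]
force: [-0.6, 0.2, 0.3]
gripper_width: 0.802
grasp_force: 0.0Traceback (most recent call last):
  File "<stdin>", line 5, in <module>
    return umr_minimum(a, axis, None, out, keepdims, initial, where)
ValueError: zero-size array to reduction operation minimum which has no identity
```

```bash
python3 -m inch '[{"dx":0.23,"dy":1,"dz":0,"ax":0,"ay":0,"az":0},{"dx":0.23,"dy":1,"dz":0,"ax":0,"ay":0,"az":0},{"dx":0.23,"dy":1,"dz":0,"ax":0,"ay":0,"az":0},{"dx":0.23,"dy":1,"dz":0,"ax":0,"ay":0,"az":0},{"dx":0.23,"dy":1,"dz":0,"ax":0,"ay":0,"az":0}]' 0 |sed -n 2p
python3 -m inch '[{"dx":0.23,"dy":1,"dz":0,"ax":0,"ay":0,"az":0},{"dx":0.23,"dy":1,"dz":0,"ax":0,"ay":0,"az":0},{"dx":0.23,"dy":1,"dz":0,"ax":0,"ay":0,"az":0},{"dx":0.23,"dy":1,"dz":0,"ax":0,"ay":0,"az":0},{"dx":0.23,"dy":1,"dz":0,"ax":0,"ay":0,"az":0}]' |sed -n 2p
python3 -m inch '[{"dx":0.23,"dy":1,"dz":0,"ax":0,"ay":0,"az":0},{"dx":0.23,"dy":1,"dz":0,"ax":0,"ay":0,"az":0},{"dx":0.23,"dy":1,"dz":0,"ax":0,"ay":0,"az":0},{"dx":0.23,"dy":1,"dz":0,"ax":0,"ay":0,"az":0},{"dx":0.23,"dy":1,"dz":0,"ax":0,"ay":0,"az":0}]' |sed -n 2p
python3 - <<'E'
from h import *
s=[]
for n in("top","scene"):
    im,h,P=snap(n,n+"11"); L=loc(P)
    s.append(im[140:260,100:280,::-1] if n=="top" else im[90:210,240:420,::-1])
    for nm,a,b in(("green",45,85),("white",0,180)):
        k=(hue(h,a,b,90,30) if nm=="green" else (h[...,1]<60)&(h[...,2]>90))&(L[...,2]>.085)*(nm=="white")+0>0 if nm=="white" else hue(h,a,b,80,25)&(L[...,2]>.02)&(L[...,2]<.13)
        k&=(abs(L[...,1])<.16)&(L[...,0]>-.075)&(L[...,0]<.03)&(L[...,2]<.13); q=L[k]
        if len(q): print(n,nm,len(q),q.min(0).round(3),np.median(q,0).round(3),q.max(0).round(3))
    for nm,a,b in(("orange",5,18),("purple",128,155)):
        for m,st in big(hue(h,a,b,100,25)&(abs(P[...,1]+.43)<.12)&(abs(P[...,0]-.56)<.12),1): print(n,nm,st[4],np.nanmedian(P[m],0).round(3))
cv2.imwrite("pics/c11.png",cv2.resize(np.hstack(s),None,fx=2.2,fy=3,interpolation=cv2.INTER_CUBIC))
caps("scene",(("orange",5,18),))
E
```

```text
position: [0.5457, -0.1317, 0.2044]
position: [0.5619, -0.233, 0.2042]
position: [0.578, -0.3343, 0.204]
top green 152 [-0.058 -0.103  0.059] [-0.04  -0.086  0.071] [-0.008 -0.053  0.088]
top white 102 [-0.048 -0.09   0.098] [-0.034 -0.077  0.103] [-0.018 -0.064  0.108]
top purple 232 [ 0.493 -0.483  0.055]
scene green 102 [-0.072 -0.104  0.026] [-0.02  -0.092  0.069] [-0.005 -0.056  0.087]
scene white 57 [-0.044 -0.091  0.097] [-0.03  -0.077  0.102] [-0.016 -0.064  0.107]
scene orange 149 [ 0.602 -0.425  0.057]
scene purple 154 [ 0.514 -0.499  0.056]
scene orange [272, 0, 53, 28, 806] body [-0.432  1.309 -0.392] zmax -0.376 cap 0  
scene orange [300, 122, 26, 21, 267] body [0.399 0.31  0.039] zmax 0.046 cap 0  
scene orange [200, 304, 17, 19, 142] body [ 0.603 -0.424  0.058] zmax 0.088 cap 69 [ 0.5905 -0.4175  0.0974] 0.0969
```

View pics/c11.png

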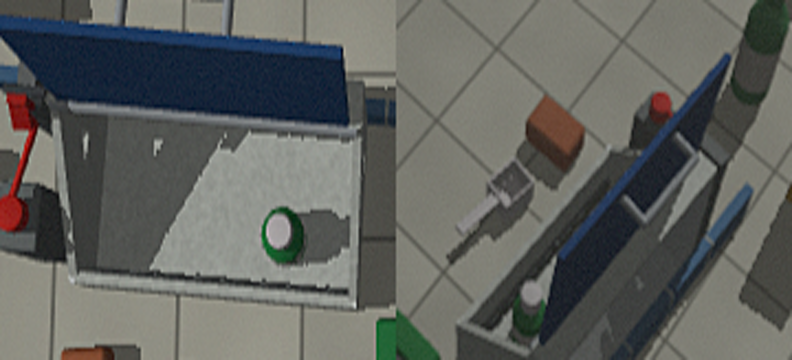

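Green stands upright in the cupboard at left panel (283,235), its cap top at 0.1025, so the cap is home. Now the orange cap.

```bash
python3 -m inch '[{"dx":0.2,"dy":1,"dz":0.5,"ax":0,"ay":0,"az":0},{"dx":0.2,"dy":1,"dz":0.5,"ax":0,"ay":0,"az":0},{"dx":0.2,"dy":1,"dz":0.5,"ax":0,"ay":0,"az":0},{"dx":0.2,"dy":1,"dz":0.5,"ax":0,"ay":0,"az":0},{"dx":0,"dy":0.05,"dz":1,"ax":0,"ay":0,"az":0}]' |sed -n 2p
python3 -m inch '[{"dx":0,"dy":0,"dz":1,"ax":0,"ay":0,"az":0},{"dx":0,"dy":0,"dz":1,"ax":0,"ay":0,"az":0},{"dx":0,"dy":0,"dz":0.75,"ax":0,"ay":0,"az":0},{"dx":0,"dy":0,"dz":0,"ax":0,"ay":0,"az":0}]' |sed -n 2,4p
```

```text
position: [0.5885, -0.4164, 0.1446]
position: [0.5883, -0.4144, 0.0884]
ee_rot: [-179.9, 0.1, -3.9]
force: [-0.2, 0.4, 0.7]
```

```bash
python3 -m inch '[{"dx":0.05,"dy":0.1,"dz":0.3,"ax":0,"ay":0,"az":0},{"dx":0,"dy":0,"dz":0.2,"ax":0,"ay":0,"az":0},{"dx":0,"dy":0,"dz":0.2,"ax":0,"ay":0,"az":0},{"dx":0,"dy":0,"dz":0,"ax":0,"ay":0,"az":0}]' |sed -n 2,4p
python3 -m inch '[{"dx":0,"dy":0,"dz":0.15,"ax":0,"ay":0,"az":0},{"dx":0,"dy":0,"dz":0.1,"ax":0,"ay":0,"az":0},{"dx":0,"dy":0,"dz":0,"ax":0,"ay":0,"az":0}]' |sed -n 2,4p
python3 -m inch '[{"dx":0,"dy":0,"dz":0.15,"ax":0,"ay":0,"az":0},{"dx":0,"dy":0,"dz":0,"ax":0,"ay":0,"az":0}]' |sed -n 2,4p
```

```text
position: [0.5896, -0.4177, 0.0761]
ee_rot: [180.0, -0.0, -3.9]
force: [0.1, -1.1, 0.1]
position: [0.5897, -0.4178, 0.0716]
ee_rot: [180.0, -0.0, -3.9]
force: [-1.2, 0.8, 5.0]
position: [0.5899, -0.4181, 0.0698]
ee_rot: [180.0, -0.1, -3.9]
force: [-1.3, 2.0, 10.1]
```

```bash
python3 -m inch '[{"dx":0,"dy":0,"dz":0.1,"ax":0,"ay":0,"az":0},{"dx":0,"dy":0,"dz":0,"ax":0,"ay":0,"az":0}]' |sed -n 2,4p
python3 -m inch '[{"dx":0,"dy":0,"dz":-1,"ax":0,"ay":0,"az":0},{"dx":0,"dy":0,"dz":-1,"ax":0,"ay":0,"az":0},{"dx":0,"dy":0,"dz":0,"ax":0,"ay":0,"az":0},{"dx":0,"dy":0,"dz":0,"ax":0,"ay":0,"az":0},{"dx":0,"dy":0,"dz":0,"ax":0,"ay":0,"az":0}]' 0.9 40 |sed -n 2,5p
python3 - <<'E'
from h import *
caps("scene",(("orange",5,18),))
E
python3 -m inch '[{"dx":0,"dy":0,"dz":1,"ax":0,"ay":0,"az":0},{"dx":0,"dy":0,"dz":1,"ax":0,"ay":0,"az":0},{"dx":0,"dy":0,"dz":1,"ax":0,"ay":0,"az":0},{"dx":0,"dy":0,"dz":0.7,"ax":0,"ay":0,"az":0},{"dx":0,"dy":0,"dz":0,"ax":0,"ay":0,"az":0}]' |sed -n 2,5p
```

```text
position: [0.5904, -0.4187, 0.0698]
ee_rot: [180.0, -0.2, -3.9]
force: [-2.4, 3.2, 16.7]
position: [0.5893, -0.4171, 0.105]
ee_rot: [-179.9, 0.1, -3.9]
force: [-0.1, -0.3, 0.2]
gripper_width: 0.902
scene orange [272, 0, 53, 27, 815] body [-0.431  1.309 -0.392] zmax -0.375 cap 0  
scene orange [300, 122, 25, 21, 268] body [0.399 0.311 0.039] zmax 0.046 cap 0  
scene orange [200, 304, 17, 19, 135] body [ 0.603 -0.425  0.058] zmax 0.075 cap 46 [ 0.5893 -0.4168  0.0889] 0.0889
position: [0.5888, -0.417, 0.0302]
ee_rot: [-179.9, 0.1, -3.9]
force: [0.2, -1.1, 0.7]
gripper_width: 0.899
```

```bash
python3 -m inch '[{"dx":0,"dy":0,"dz":0.6,"ax":0,"ay":0,"az":0},{"dx":0,"dy":0,"dz":0.45,"ax":0,"ay":0,"az":0},{"dx":0,"dy":0,"dz":0,"ax":0,"ay":0,"az":0}]' |sed -n 2,5p
python3 -m inch '[{"dx":0,"dy":0,"dz":0,"ax":0,"ay":0,"az":0},{"dx":0,"dy":0,"dz":0,"ax":0,"ay":0,"az":0},{"dx":0,"dy":0,"dz":0,"ax":0,"ay":0,"az":0},{"dx":0,"dy":0,"dz":0,"ax":0,"ay":0,"az":0}]' 0.3 40 |sed -n 2,6p
python3 -m inch '[{"dx":0,"dy":0,"dz":-0.5,"ax":0,"ay":0,"az":0},{"dx":0,"dy":0,"dz":-1,"ax":0,"ay":0,"az":0},{"dx":0,"dy":0,"dz":-1,"ax":0,"ay":0,"az":0},{"dx":0,"dy":0,"dz":-1,"ax":0,"ay":0,"az":0},{"dx":0,"dy":0,"dz":-1,"ax":0,"ay":0,"az":0}]' |sed -n 2,6p
```

```text
position: [0.5892, -0.4171, 0.0102]
ee_rot: [-179.9, 0.1, -3.9]
force: [0.4, 1.2, 0.9]
gripper_width: 0.895
position: [0.59, -0.4182, 0.012]
ee_rot: [180.0, -0.1, -3.9]
force: [-0.7, 0.1, 4.6]
gripper_width: 0.59
grasp_force: 42.3
position: [0.5897, -0.4177, 0.1029]
ee_rot: [180.0, -0.0, -3.9]
force: [-0.4, -0.6, -2.0]
gripper_width: 0.588
grasp_force: 42.0
```

```bash
python3 -m inch '[{"dx":0,"dy":0,"dz":-1,"ax":0,"ay":0,"az":0},{"dx":0,"dy":0,"dz":-1,"ax":0,"ay":0,"az":0},{"dx":-0.14,"dy":-1,"dz":-1,"ax":0,"ay":0,"az":0},{"dx":-0.14,"dy":-1,"dz":-1,"ax":0,"ay":0,"az":0},{"dx":-0.14,"dy":-1,"dz":-1,"ax":0,"ay":0,"az":0}]' |sed -n 2p
python3 -m inch '[{"dx":-0.14,"dy":-1,"dz":-1,"ax":0,"ay":0,"az":0},{"dx":-0.14,"dy":-1,"dz":-0.5,"ax":0,"ay":0,"az":0},{"dx":-0.14,"dy":-1,"dz":0,"ax":0,"ay":0,"az":0},{"dx":-0.14,"dy":-1,"dz":0,"ax":0,"ay":0,"az":0},{"dx":-0.14,"dy":-1,"dz":0,"ax":0,"ay":0,"az":0}]' |sed -n 2p
python3 -m inch '[{"dx":-0.14,"dy":-1,"dz":0,"ax":0,"ay":0,"az":0},{"dx":-0.14,"dy":-1,"dz":0,"ax":0,"ay":0,"az":0},{"dx":-0.14,"dy":-1,"dz":0,"ax":0,"ay":0,"az":0},{"dx":-0.14,"dy":-1,"dz":0,"ax":0,"ay":0,"az":0},{"dx":-0.14,"dy":-1,"dz":0,"ax":0,"ay":0,"az":0}]' |sed -n 2p
python3 -m inch '[{"dx":-0.14,"dy":-1,"dz":0,"ax":0,"ay":0,"az":0},{"dx":-0.14,"dy":-1,"dz":0,"ax":0,"ay":0,"az":0},{"dx":-0.14,"dy":-1,"dz":0,"ax":0,"ay":0,"az":0},{"dx":-0.14,"dy":-1,"dz":0,"ax":0,"ay":0,"az":0},{"dx":-0.14,"dy":-1,"dz":0,"ax":0,"ay":0,"az":0}]' |sed -n 2p
python3 -m inch '[{"dx":-0.15,"dy":-1,"dz":0,"ax":0,"ay":0,"az":0},{"dx":-0.15,"dy":-1,"dz":0,"ax":0,"ay":0,"az":0},{"dx":-0.15,"dy":-1,"dz":0,"ax":0,"ay":0,"az":0},{"dx":-0.15,"dy":-1,"dz":0,"ax":0,"ay":0,"az":0},{"dx":-0.15,"dy":-1,"dz":0,"ax":0,"ay":0,"az":0}]' |sed -n 2p
python3 -m inch '[{"dx":-0.15,"dy":-1,"dz":0,"ax":0,"ay":0,"az":0},{"dx":-0.15,"dy":-1,"dz":0,"ax":0,"ay":0,"az":0},{"dx":-0.15,"dy":-1,"dz":0,"ax":0,"ay":0,"az":0},{"dx":-0.15,"dy":-1,"dz":0,"ax":0,"ay":0,"az":0},{"dx":0,"dy":0,"dz":0,"ax":0,"ay":0,"az":0}]' |sed -n 2,6p
```

```text
position: [0.5851, -0.3566, 0.2023]
position: [0.5778, -0.2559, 0.2318]
position: [0.5706, -0.1553, 0.2318]
position: [0.5635, -0.0547, 0.2318]
position: [0.5553, 0.0461, 0.2318]
position: [0.5488, 0.1288, 0.2308]
ee_rot: [180.0, 0.0, -3.7]
force: [0.7, -0.3, -2.1]
gripper_width: 0.586
grasp_force: 42.1
```

```bash
python3 -m inch '[{"dx":-0.15,"dy":-1,"dz":0,"ax":0,"ay":0,"az":0},{"dx":-0.15,"dy":-1,"dz":0,"ax":0,"ay":0,"az":0},{"dx":-0.15,"dy":-1,"dz":0,"ax":0,"ay":0,"az":0},{"dx":0,"dy":0,"dz":1,"ax":0,"ay":0,"az":0},{"dx":0,"dy":0,"dz":1,"ax":0,"ay":0,"az":0}]' |sed -n 2,4p
python3 -m inch '[{"dx":0,"dy":0,"dz":1,"ax":0,"ay":0,"az":0},{"dx":0,"dy":0,"dz":1,"ax":0,"ay":0,"az":0},{"dx":0,"dy":0,"dz":1,"ax":0,"ay":0,"az":0},{"dx":0,"dy":0,"dz":1,"ax":0,"ay":0,"az":0},{"dx":0,"dy":0,"dz":1,"ax":0,"ay":0,"az":0}]' |sed -n 2,4p
python3 -m inch '[{"dx":0,"dy":0,"dz":1,"ax":0,"ay":0,"az":0},{"dx":0,"dy":0,"dz":0.6,"ax":0,"ay":0,"az":0},{"dx":0,"dy":0,"dz":0.2,"ax":0,"ay":0,"az":0},{"dx":0,"dy":0,"dz":0.2,"ax":0,"ay":0,"az":0}]' |sed -n 2,4p
```

```text
position: [0.5435, 0.1863, 0.1893]
ee_rot: [179.9, 0.0, -3.9]
force: [-0.4, -0.6, -1.3]
position: [0.5441, 0.1868, 0.0898]
ee_rot: [-180.0, -0.0, -3.9]
force: [-0.3, 0.7, -1.6]
position: [0.5446, 0.1869, 0.0513]
ee_rot: [-180.0, -0.1, -3.9]
force: [-0.5, -0.1, -0.9]
```

```bash
python3 -m inch '[{"dx":0,"dy":0,"dz":0.5,"ax":0,"ay":0,"az":0},{"dx":0,"dy":0,"dz":0.5,"ax":0,"ay":0,"az":0},{"dx":0,"dy":0,"dz":0.2,"ax":0,"ay":0,"az":0},{"dx":0,"dy":0,"dz":0,"ax":0,"ay":0,"az":0}]' |sed -n 2,4p
python3 -m inch '[{"dx":0,"dy":0,"dz":0.1,"ax":0,"ay":0,"az":0},{"dx":0,"dy":0,"dz":0.05,"ax":0,"ay":0,"az":0},{"dx":0,"dy":0,"dz":0,"ax":0,"ay":0,"az":0}]' |sed -n 2,4p
```

```text
position: [0.5439, 0.1867, 0.0267]
ee_rot: [180.0, 0.0, -3.9]
force: [0.6, 0.4, -1.9]
position: [0.5441, 0.1869, 0.0242]
ee_rot: [-180.0, -0.0, -3.9]
force: [1.1, -0.5, -2.2]
```

```bash
python3 -m inch '[{"dx":0,"dy":0,"dz":0.1,"ax":0,"ay":0,"az":0},{"dx":0,"dy":0,"dz":0.05,"ax":0,"ay":0,"az":0},{"dx":0,"dy":0,"dz":0,"ax":0,"ay":0,"az":0}]' |sed -n 2,4p
python3 -m inch '[{"dx":0,"dy":0,"dz":0,"ax":0,"ay":0,"az":0},{"dx":0,"dy":0,"dz":0,"ax":0,"ay":0,"az":0},{"dx":0,"dy":0,"dz":0,"ax":0,"ay":0,"az":0},{"dx":0,"dy":0,"dz":-0.5,"ax":0,"ay":0,"az":0},{"dx":0,"dy":0,"dz":-1,"ax":0,"ay":0,"az":0}]' 0.8|sed -n 2,6p
python3 -m inch '[{"dx":0,"dy":0,"dz":-1,"ax":0,"ay":0,"az":0},{"dx":0,"dy":0,"dz":-1,"ax":0,"ay":0,"az":0},{"dx":0,"dy":0,"dz":-1,"ax":0,"ay":0,"az":0},{"dx":0,"dy":0,"dz":-1,"ax":0,"ay":0,"az":0},{"dx":0,"dy":0,"dz":-1,"ax":0,"ay":0,"az":0}]' |sed -n 2,6p
python3 -m inch '[{"dx":0,"dy":0,"dz":-1,"ax":0,"ay":0,"az":0},{"dx":0,"dy":0,"dz":-1,"ax":0,"ay":0,"az":0},{"dx":0,"dy":0,"dz":-1,"ax":0,"ay":0,"az":0},{"dx":0,"dy":0,"dz":-1,"ax":0,"ay":0,"az":0},{"dx":0,"dy":0,"dz":0,"ax":0,"ay":0,"az":0}]' 0 |sed -n 1,6p
python3 - <<'E'
from h import *
im,h,P=snap("scene"); L=loc(P)
b=(abs(L[...,1])<.16)&(L[...,0]>-.075)&(L[...,0]<.03)&(L[...,2]<.13)&(L[...,2]>.02)
for nm,k in(("green",hue(h,45,85,80,25)),("orange",hue(h,5,18,100,25)),("white",(h[...,1]<60)&(h[...,2]>80)&(L[...,2]>.09))):
    for m,s in big(k&b,2): q=L[m]; print(nm,len(q),q.min(0).round(3),np.median(q,0).round(3),q.max(0).round(3))
m,s=big((hue(h,0,5,150,60)|hue(h,174,180,150,60))&(abs(L[...,1]-.22)<.03)&(abs(L[...,0]+.04)<.03)&(L[...,2]>.14),1)[0]; q=L[m]; t=P[m]
print("button",len(q),q.min(0).round(3),np.median(q,0).round(3),q.max(0).round(3),np.median(t,0).round(4))
E
```

```text
position: [0.5444, 0.1869, 0.0238]
ee_rot: [-179.8, 0.0, -3.9]
force: [-7.7, -0.3, 20.4]
position: [0.5437, 0.1866, 0.0516]
ee_rot: [180.0, 0.1, -3.9]
force: [-0.4, -0.1, 1.1]
gripper_width: 0.803
grasp_force: 0.0
position: [0.544, 0.1869, 0.1525]
ee_rot: [-180.0, -0.0, -3.9]
force: [-0.0, 0.1, -0.1]
gripper_width: 0.8
grasp_force: 0.0
time_s: 61.3
position: [0.5451, 0.1869, 0.2329]
ee_rot: [-179.9, -0.2, -3.9]
force: [-0.3, 0.1, -0.5]
gripper_width: 0.004
grasp_force: 0.0
green 98 [-0.073 -0.104  0.025] [-0.021 -0.092  0.069] [-0.006 -0.056  0.084]
green 2 [-0.039 -0.102  0.021] [-0.038 -0.102  0.024] [-0.038 -0.102  0.026]
orange 9 [-0.074  0.037  0.028] [-0.056  0.045  0.068] [-0.053  0.07   0.07 ]
white 59 [-0.046 -0.092  0.097] [-0.03  -0.076  0.102] [-0.016 -0.064  0.107]
white 16 [-0.047  0.037  0.097] [-0.042  0.047  0.101] [-0.038  0.059  0.105]
button 53 [-0.056  0.204  0.154] [-0.041  0.219  0.159] [-0.021  0.237  0.163] [0.55   0.3581 0.1587]
```

```bash
python3 -m inch '[{"dx":-0.07,"dy":-1,"dz":0,"ax":0,"ay":0,"az":0},{"dx":-0.07,"dy":-1,"dz":0,"ax":0,"ay":0,"az":0},{"dx":-0.07,"dy":-1,"dz":0,"ax":0,"ay":0,"az":0},{"dx":-0.07,"dy":-1,"dz":0,"ax":0,"ay":0,"az":0},{"dx":-0.07,"dy":-1,"dz":0,"ax":0,"ay":0,"az":0}]' |sed -n 2p
python3 -m inch '[{"dx":-0.07,"dy":-1,"dz":0,"ax":0,"ay":0,"az":0},{"dx":-0.07,"dy":-1,"dz":0,"ax":0,"ay":0,"az":0},{"dx":-0.07,"dy":-1,"dz":0,"ax":0,"ay":0,"az":0},{"dx":-0.07,"dy":-0.75,"dz":0,"ax":0,"ay":0,"az":0},{"dx":0,"dy":0,"dz":0,"ax":0,"ay":0,"az":0}]' |sed -n 2,4p
python3 - <<'E'
from h import *
im,h,P=snap("top"); L=loc(P); im2,h2,P2=snap("scene")
b=(abs(L[...,1])<.16)&(L[...,0]>-.075)&(L[...,0]<.03)&(L[...,2]<.13)&(L[...,2]>.02)
for nm,k in(("green",hue(h,45,85,80,25)),("orange",hue(h,5,18,100,25)),("white",(h[...,1]<60)&(h[...,2]>80)&(L[...,2]>.09))):
    for m,s in big(k&b,2): q=L[m]; print(nm,len(q),q.min(0).round(3),np.median(q,0).round(3),q.max(0).round(3))
cv2.imwrite("pics/c12.png",cv2.resize(np.hstack([im[140:260,100:280,::-1],im2[70:190,260:440,::-1]]),None,fx=2.2,fy=3,interpolation=cv2.INTER_CUBIC))
E
```

```text
position: [0.5437, 0.2888, 0.2309]
position: [0.543, 0.3638, 0.2307]
ee_rot: [180.0, 0.0, -3.8]
force: [0.4, 0.5, -0.6]
green 147 [-0.058 -0.103  0.06 ] [-0.04  -0.086  0.07 ] [-0.008 -0.053  0.091]
orange 162 [-0.062  0.022  0.048] [-0.044  0.035  0.07 ] [-0.013  0.072  0.099]
orange 7 [-0.056  0.021  0.021] [-0.048  0.023  0.025] [-0.039  0.029  0.033]
white 74 [-0.051  0.033  0.099] [-0.04   0.046  0.102] [-0.029  0.06   0.107]
white 55 [-0.048 -0.091  0.099] [-0.039 -0.078  0.103] [-0.031 -0.064  0.109]
```

View pics/c12.png

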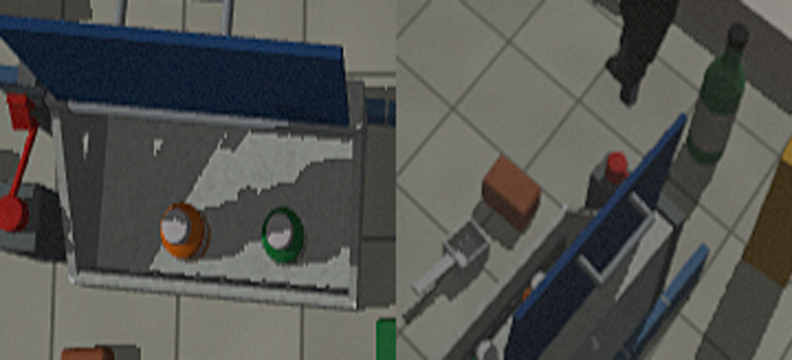

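Both bottles stand upright with their caps home, at left panel (183,230) and (283,233), and the fingers are above the button. Pressing it.

```bash
python3 -m inch '[{"dx":0,"dy":0.05,"dz":1,"ax":0,"ay":0,"az":0},{"dx":0.1,"dy":0.05,"dz":1,"ax":0,"ay":0,"az":0},{"dx":0,"dy":0,"dz":1,"ax":0,"ay":0,"az":0},{"dx":0,"dy":0,"dz":1,"ax":0,"ay":0,"az":0}]' |sed -n 2,4p
python3 -m inch '[{"dx":0,"dy":0,"dz":0.4,"ax":0,"ay":0,"az":0},{"dx":0,"dy":0,"dz":0.3,"ax":0,"ay":0,"az":0},{"dx":0,"dy":0,"dz":0.3,"ax":0,"ay":0,"az":0},{"dx":0,"dy":0,"dz":0.1,"ax":0,"ay":0,"az":0}]' |sed -n 2,4p
python3 -m inch '[{"dx":0,"dy":0,"dz":0.1,"ax":0,"ay":0,"az":0},{"dx":0,"dy":0,"dz":0,"ax":0,"ay":0,"az":0},{"dx":0,"dy":0,"dz":0,"ax":0,"ay":0,"az":0},{"dx":0,"dy":0,"dz":0,"ax":0,"ay":0,"az":0},{"dx":0,"dy":0,"dz":0,"ax":0,"ay":0,"az":0}]' |sed -n 1,4p
python3 - <<'E'
from h import *
door("top");door("scene")
E
```

```text
position: [0.5449, 0.3598, 0.1491]
ee_rot: [180.0, 0.1, -3.9]
force: [-0.0, 0.3, 0.4]
position: [0.5454, 0.3601, 0.1296]
ee_rot: [-180.0, -0.0, -3.9]
force: [-2.2, -0.5, 4.9]
time_s: 64.32
position: [0.5454, 0.3602, 0.1278]
ee_rot: [-180.0, -0.0, -3.9]
force: [-2.3, -1.7, 5.6]
top door theta rad 1.88 2165
scene door theta rad 1.87 960
```

```bash
python3 -m inch '[{"dx":0,"dy":0,"dz":0,"ax":0,"ay":0,"az":0},{"dx":0,"dy":0,"dz":0,"ax":0,"ay":0,"az":0},{"dx":0,"dy":0,"dz":0,"ax":0,"ay":0,"az":0},{"dx":0,"dy":0,"dz":0,"ax":0,"ay":0,"az":0},{"dx":0,"dy":0,"dz":0,"ax":0,"ay":0,"az":0}]' |sed -n 1,4p
python3 -m inch '[{"dx":0,"dy":0,"dz":-1,"ax":0,"ay":0,"az":0},{"dx":0,"dy":0,"dz":-1,"ax":0,"ay":0,"az":0},{"dx":0,"dy":0,"dz":-1,"ax":0,"ay":0,"az":0},{"dx":0,"dy":0,"dz":-1,"ax":0,"ay":0,"az":0},{"dx":0,"dy":0,"dz":-1,"ax":0,"ay":0,"az":0}]' |sed -n 1,4p
python3 -m inch '[{"dx":0,"dy":-1,"dz":-1,"ax":0,"ay":0,"az":0},{"dx":0,"dy":-1,"dz":-0.5,"ax":0,"ay":0,"az":0},{"dx":0,"dy":-1,"dz":0,"ax":0,"ay":0,"az":0},{"dx":0,"dy":-1,"dz":0,"ax":0,"ay":0,"az":0},{"dx":0,"dy":0,"dz":0,"ax":0,"ay":0,"az":0}]' |sed -n 1,4p
python3 -m inch '[{"dx":0,"dy":0,"dz":0,"ax":0,"ay":0,"az":0},{"dx":0,"dy":0,"dz":0,"ax":0,"ay":0,"az":0},{"dx":0,"dy":0,"dz":0,"ax":0,"ay":0,"az":0},{"dx":0,"dy":0,"dz":0,"ax":0,"ay":0,"az":0},{"dx":0,"dy":0,"dz":0,"ax":0,"ay":0,"az":0}]' |sed -n 1p
python3 -m inch '[{"dx":0,"dy":0,"dz":0,"ax":0,"ay":0,"az":0},{"dx":0,"dy":0,"dz":0,"ax":0,"ay":0,"az":0},{"dx":0,"dy":0,"dz":0,"ax":0,"ay":0,"az":0},{"dx":0,"dy":0,"dz":0,"ax":0,"ay":0,"az":0},{"dx":0,"dy":0,"dz":0,"ax":0,"ay":0,"az":0}]' |sed -n 1p
python3 -m inch '[{"dx":0,"dy":0,"dz":0,"ax":0,"ay":0,"az":0},{"dx":0,"dy":0,"dz":0,"ax":0,"ay":0,"az":0},{"dx":0,"dy":0,"dz":0,"ax":0,"ay":0,"az":0},{"dx":0,"dy":0,"dz":0,"ax":0,"ay":0,"az":0},{"dx":0,"dy":0,"dz":0,"ax":0,"ay":0,"az":0}]' |sed -n 1p
python3 - <<'E'
from h import *
door("top");door("scene")
im,h,P=snap("top",)
cv2.imwrite("pics/c13.png",im[60:300,0:560,::-1])
E
```

```text
time_s: 65.05
position: [0.5454, 0.3604, 0.1277]
ee_rot: [-180.0, -0.0, -3.9]
force: [-3.2, -0.4, 5.2]
time_s: 65.68
position: [0.5457, 0.3594, 0.2289]
ee_rot: [-180.0, -0.1, -3.9]
force: [0.8, -0.1, 0.9]
time_s: 66.3
position: [0.5498, 0.442, 0.2558]
ee_rot: [179.9, 0.1, -3.7]
force: [-0.4, 0.9, 0.2]
time_s: 66.92
time_s: 67.55
time_s: 68.18
top door theta rad 0.009 7162
scene door theta rad 0.001 827
```

View pics/c13.png

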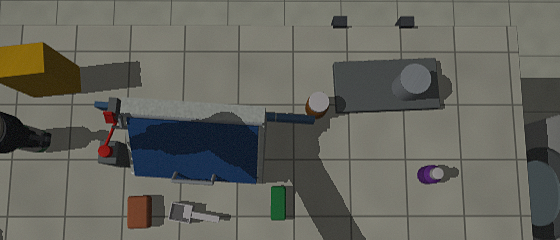

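```bash
python3 -c "
from plant import r
print(r.finish_job())"
```

```text
the job is handed in; nothing more can be done
None
```

The job is handed in: the green and orange bottles stand upright inside the cupboard with their caps pressed home, and the door is fully shut (angle reads 0.00 rad). It took three tries to get the door to stay up because the grip slipped off the handle twice, and the green bottle bumped the cupboard's side wall on the way in but stood upright once set down.

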